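# Fill the desk caddy's colour trays

### The job

Fill the desk caddy for the front counter: stand the rubber stamp upright in the blue tray, lay the orange marker flat in the yellow tray, put the memory stick in the green tray and the black binder clip in the white tray, each resting fully on its tray's floor. Leave the red binder clip and the blue pen where they lie.

Things in the scene. Friction and masses are not known exactly. Their poses are not given: they have to be found in the camera images.
- stamp_mid (a point): Wooden-handled rubber stamp standing upright on the desk, 74 mm tall. Foot block 28 mm (x) by 52 mm (y), 24 mm high; above it a neck 18 mm thick and a round knob 26 mm thick from 44 to 74 mm above the underside. This point is on its axis half-way up, 37 mm above the underside, so the knob's middle is 22 mm above this point. z points up the handle.
- marker_mid (a point): Orange marker with a black cap, lying flat: 121 mm long along its y, 15 mm wide along x, 14 mm high. The point is its centre, 7 mm above its underside. It does not roll.
- stick_mid (a point): Blue memory stick with a metal plug, lying flat: 52 mm long along its y, 16 mm wide along x, 8 mm high. The point is its centre, 4 mm above its underside.
- clip_black_mid (a point): Black spring binder clip lying flat: black body 32 mm wide along its x, 23 mm along y, 14 mm high, its two wire handles towards -y, 52 mm long in all. Take it by the two ends of the body, across its 32 mm width. The point is the centre of the black body, 7 mm above its underside.
- clip_red_mid (a point): Red spring binder clip lying flat, to be left alone: body 26 mm wide along its x, 18 mm along y, 11 mm high, its wire handles towards -y, 42 mm long in all. The point is the centre of the red body, 5.5 mm above its underside.
- pen_mid (a point): Slim blue pen lying flat, to be left alone: 146 mm long along its y, 11 mm wide, 9 mm high. The point is its centre, 4.5 mm above its underside.
- tray_blue_in (a point): The blue one of four fixed open trays (blue, yellow, green, white) set two by two in the flat light-grey caddy; which sits where varies. 149 x 89 mm outside, 144 x 84 mm inside, walls 22 mm high. The point is the centre of its inner floor, about 6 mm above the desk (rim 26 mm above it). x along the long side, y along the short side, z up.
- tray_yellow_in (a point): The yellow one of four fixed open trays (blue, yellow, green, white) set two by two in the flat light-grey caddy; which sits where varies. 149 x 89 mm outside, 144 x 84 mm inside, walls 22 mm high. The point is the centre of its inner floor, about 6 mm above the desk (rim 26 mm above it). x along the long side, y along the short side, z up.
- tray_green_in (a point): The green one of four fixed open trays (blue, yellow, green, white) set two by two in the flat light-grey caddy; which sits where varies. 149 x 89 mm outside, 144 x 84 mm inside, walls 22 mm high. The point is the centre of its inner floor, about 6 mm above the desk (rim 26 mm above it). x along the long side, y along the short side, z up.
- tray_white_in (a point): The white one of four fixed open trays (blue, yellow, green, white) set two by two in the flat light-grey caddy; which sits where varies. 149 x 89 mm outside, 144 x 84 mm inside, walls 22 mm high. The point is the centre of its inner floor, about 6 mm above the desk (rim 26 mm above it). x along the long side, y along the short side, z up.
There are look-alikes about, which are no part of the job. Of the things like the part that bears stamp_mid, leave any that is purple; of the rest the larger one is meant.

How it is judged:
At the end, for the whole second after the job is handed in: Stamp upright (0.15 rad) on the blue tray's floor, marker on the yellow's, memory stick on the green's, black clip on the white's: each centre 2 to 8 mm or more inside its tray's walls and within 6 mm of resting height, none propped on a rim. Red clip and blue pen within 20 mm of their starts (x of stamp_mid in the frame of tray_blue_in between -0.066 and 0.066 m and y of stamp_mid in the frame of tray_blue_in between -0.036 and 0.036 m and z of stamp_mid in the frame of tray_blue_in between 0.03 and 0.043 m and angle between stamp_mid's own z axis and vertical below 0.15 rad and x of marker_mid in the frame of tray_yellow_in between -0.066 and 0.066 m and y of marker_mid in the frame of tray_yellow_in between -0.036 and 0.036 m and z of marker_mid in the frame of tray_yellow_in between 0.002 and 0.013 m and x of stick_mid in the frame of tray_green_in between -0.066 and 0.066 m and y of stick_mid in the frame of tray_green_in between -0.04 and 0.04 m and z of stick_mid in the frame of tray_green_in between 0.001 and 0.012 m and x of clip_black_mid in the frame of tray_white_in between -0.066 and 0.066 m and y of clip_black_mid in the frame of tray_white_in between -0.04 and 0.04 m and z of clip_black_mid in the frame of tray_white_in between 0.002 and 0.015 m and distance of each of clip_red_mid, pen_mid from where it was at the start of the episode below 0.02 m); the robot touches nothing.
It fails at once if the red binder clip is moved by more than 20 mm (distance of clip_red_mid from where it was at the start of the episode above 0.02 m).
It fails at once if the blue pen is moved by more than 20 mm (distance of pen_mid from where it was at the start of the episode above 0.02 m).
It also fails if it takes over 106 s, if anything falls off the work surface, if the arm or the gripper's body presses on something with over 40 N, if the wrist force passes 120 N, or if a joint passes its speed limit or range.

### The arm

A 6-joint arm with a two-finger parallel gripper is mounted at the origin on a cart in front of the work surface, level with it; the furniture and walls round the work are solid. World frame = base frame: x ahead of the robot, y to its left, z up, the work surface at z = 0. Lengths are in m, angles in rad, forces in N, time in s.
With the tool pointing down it reaches from about 0.35 to 0.775 m from the base axis. Payload 7.3 kg.
Tool frame: the origin (TCP) lies on the centre line of the jaws, within the pads' length; the fingertips stand robot.nose_length ahead of it and the grasp point (between the pads) is the TCP (robot.nose_length is the distance from the TCP to the fingertips, in m); z points along the fingers, y is the direction in which the jaws open and shut (so a half turn about z gives the same grasp; the last joint's range is limited). The gripper opens to 92 mm and grips with 3 to 60 N. Pads are 19 mm wide; open, the fingers measure 130 mm over their backs; the gripper's body (75 mm by 190 mm) begins 47 mm behind the grasp point.
Start: joints at [-1.385, 0.342, 1.524, -0, 1.275, -0.146], TCP at [0.171, -0.496, 0.213] pointing down, gripper open.
Joint ranges: [-2.53, 2.53], [-0.77, 2.02], [0.04, 2.7], [-1, 4.14], [0.28, 2.66], [-3.11, 3.11]. Speed limits (rad/s): [2.57, 2.57, 3.14, 3.14, 3.14, 3.14].

### API

Orientations are given as [roll, pitch, yaw] about the fixed x, y, z axes, in that order (R = Rz(yaw) Ry(pitch) Rx(roll)).
In Python, from cell import robot, read_camera gives the robot as it stands.
- The arm moves only by the shell command python3 -m crank 'ROWS' [FORCE]. ROWS is JSON, a list of rows, each a list of 7 numbers: the shift along the tool's x, y, z in cm, then the turn, a rotation vector about the tool's x, y, z in degrees, then the opening, from 0 (shut) to 1 (fully open). In form: [[tx, ty, tz, wx, wy, wz, jaw], ...]. A call has 1 to 5 rows; each row is the pose to reach, as a shift and turn from the pose commanded when the call began, along the tool's axes at that moment; what a row does not reach only later rows make up. A row lasts 1/8 s, in which the tool goes at most 62.5 mm and 10.7 degrees, less where a joint would pass 70% of its speed; a pose out of reach is approached as far as the arm can. A call with a gripper value outside its range is refused whole. The fingers move at their own pace and stop on an object; FORCE is the grip in N (left out, the last holds). Time passes only in rows, so rows that repeat a pose let the fingers close. It gives the time, the measured TCP pose, the force and the opening at its end, in the units of the state.
- robot.observe(): the state, without advancing time (a new reading comes with each control period).
- read_camera(name): name is "side" or "top" or "wrist"; returns a dict with "frame" (384x512x3 uint8, red, green, blue), "intrinsics" (3x3 intrinsics, pixels), "distortion" ([k1, k2, p1, p2, k3] as OpenCV has them; the pictures are not rectified), "R" (3x3) and "t" (3): a world point X has camera coordinates R X + t. Camera axes: x right, y down, z forward; pixel columns grow to the right and rows downward; lengths in m; the calibration is good to about 2 mm. A picture is of the moment at which its call begins. There is no depth.
- robot.hand_in(): hands the job in, once; it reports no verdict.
The state is a dict: "time": time; "qpos": joint angles; "qvel": joint speeds; "joint_efforts": joint torques, N m; "tool_pos": TCP position; "tool_rot": TCP orientation; "contact_force": force on the tool from outside, world axes, zero at the start; "torque": the same for the moment, N m; "opening": finger opening in m.
Only numpy, scipy, OpenCV 4.12 (cv2) and the standard library are available. Lean on these libraries where they do the work, as an engineer would, in place of code of your own. Each camera call takes 0.05 s, during which the arm holds its last target.

## Working session

There is one attempt and no reset: what is moved stays moved. The work goes in short steps, Python scripts to look and compute and a shell command to move; the robot and the scene stay as the last step left them, time stands still between calls to the robot, and variables do not carry over. Pictures are saved under pics/ and viewed, and the job is handed in when it is done.

```bash
mkdir -p pics; ls; python3 - <<'E'
from cell import robot, read_camera
import cv2,numpy as np
print(robot.nose_length, robot.observe())
for n in ["top","side","wrist"]:
    c=read_camera(n); cv2.imwrite(f"pics/{n}0.png",c["frame"][:,:,::-1])
    np.savez(f"{n}0.npz",**{k:np.array(c[k]) for k in c})
    print(n,np.round(c["intrinsics"],1).tolist(),np.round(c["distortion"],3),np.round(c["R"],3).tolist(),np.round(c["t"],3))
E
```

```text
pics
0.019 {'time': 0.0, 'qpos': array([-1.38499257e+00,  3.42738812e-01,  1.52500794e+00,  8.94300260e-06,
        1.27538213e+00, -1.45976771e-01]), 'qvel': array([ 3.74378856e-06, -1.54194208e-03, -1.26614647e-03,  2.76708572e-04,
        5.33834762e-05, -1.59874014e-03]), 'joint_efforts': array([-8.74952766e-04, -4.31243527e+01, -2.44219244e+01,  7.17330887e-02,
        5.59792563e-02, -1.19413389e-04]), 'tool_pos': array([ 0.17096384, -0.49594083,  0.21243979]), 'tool_rot': array([-3.14007401e+00, -2.31918748e-04,  3.31777744e-01]), 'contact_force': array([-0.2829365 ,  0.01888555, -0.21732836]), 'torque': array([-0.03542813,  0.00478406,  0.03093177]), 'opening': 0.09190124442805007}
top [[498.5, 0.0, 252.7], [0.0, 498.5, 190.0], [0.0, 0.0, 1.0]] [0.011 0.    0.    0.    0.   ] [[0.02, -1.0, 0.005], [-0.992, -0.02, -0.121], [0.121, -0.002, -0.993]] [0.002 0.556 1.212]
side [[387.2, 0.0, 254.9], [0.0, 387.2, 188.1], [0.0, 0.0, 1.0]] [-0.119  0.     0.     0.     0.   ] [[0.986, -0.165, 0.019], [-0.09, -0.628, -0.773], [0.14, 0.76, -0.634]] [-0.54   0.122  1.135]
wrist [[345.5, 0.0, 254.2], [0.0, 345.5, 191.2], [0.0, 0.0, 1.0]] [-0.061  0.     0.     0.     0.   ] [[0.325, -0.946, -0.003], [-0.901, -0.311, 0.302], [-0.287, -0.096, -0.953]] [-0.523 -0.038  0.392]
```

View pics/top0.png

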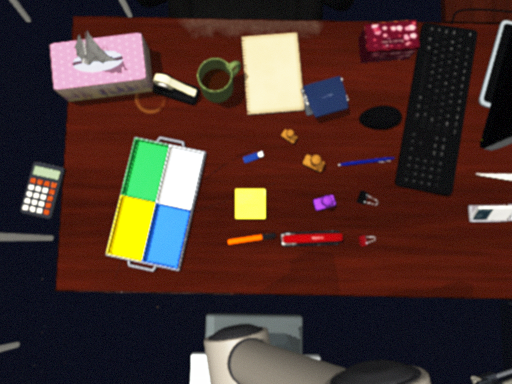

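View pics/side0.png

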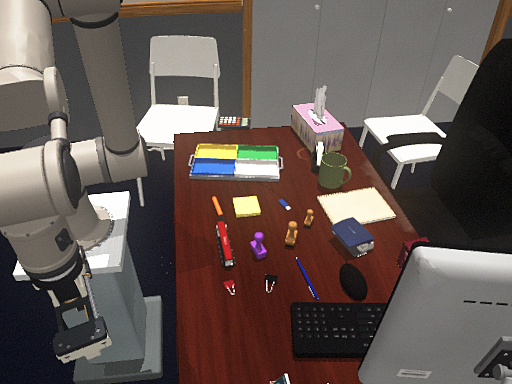

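View pics/wrist0.png

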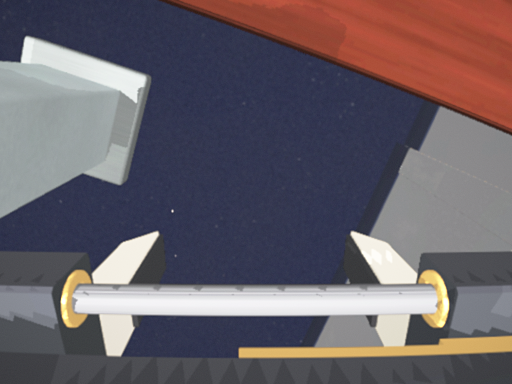

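The top view shows the caddy at the left, about (155,203), with green and white on the far side and yellow and blue nearer. The marker is near (250,239), the stick at (254,157), the large stamp at (314,161), the small stamp at (290,136), the black clip at (368,198), the red clip at (368,240) and the pen at (365,161). The side view shows the same layout. I'll zoom in.

```bash
cat > h.py <<'E'
import numpy as np,cv2
def load(n): 
    d=np.load(n); return {k:d[k] for k in d.files}
def ray(c,uv,z):
    p=cv2.undistortPoints(np.array(uv,float).reshape(-1,1,2),c["intrinsics"],c["distortion"]).reshape(-1,2)
    o=-c["R"].T@c["t"]
    d=np.c_[p,np.ones(len(p))]@c["R"]
    return o+d*((z-o[2])/d[:,2])[:,None]
def proj(c,X):
    return cv2.projectPoints(np.array(X,float).reshape(-1,1,3),cv2.Rodrigues(c["R"])[0],c["t"],c["intrinsics"],c["distortion"])[0].reshape(-1,2)
def crop(c,x0,y0,x1,y1,s,fn):
    cv2.imwrite(fn,cv2.resize(c["frame"][y0:y1,x0:x1,::-1],None,fx=s,fy=s,interpolation=cv2.INTER_CUBIC))
E
python3 - <<'E'
from h import *
t=load("top0.npz"); s=load("side0.npz")
crop(t,220,115,400,260,4,"pics/t1.png")
crop(s,170,130,370,310,4,"pics/s1.png") 
crop(t,100,130,215,275,4,"pics/t2.png")
E
```

```text
(no output)
```

View pics/t1.png

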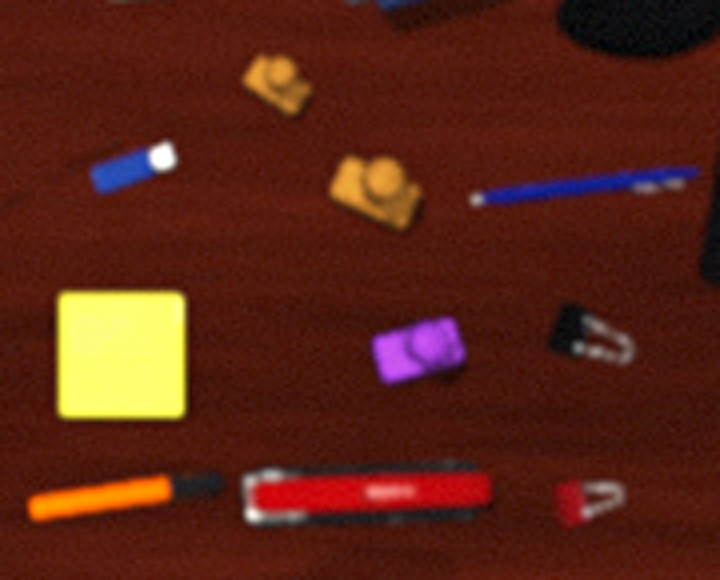

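View pics/s1.png

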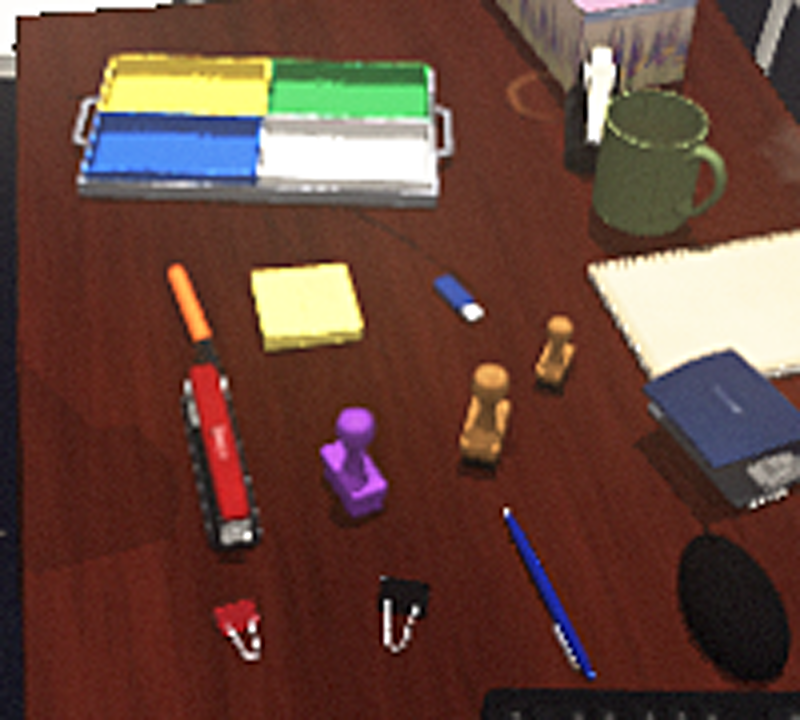

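View pics/t2.png

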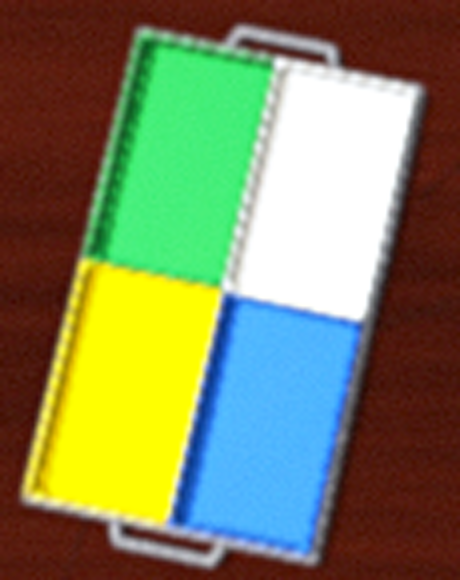

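```bash
cat > seg.py <<'E'
from h import *
t=load("top0.npz"); s=load("side0.npz")
def masks(c):
    hsv=cv2.cvtColor(c["frame"],cv2.COLOR_RGB2HSV); r=cv2.inRange
    return hsv
# trays : rim quad from top
R={'green':((50,90,90),(80,255,255)),'yellow':((24,150,150),(34,255,255)),'blue':((100,100,150),(115,255,255)),'white':((0,0,200),(179,40,255))}
h=masks(t); roi=np.zeros(h.shape[:2],np.uint8); roi[130:275,100:215]=255
for k,(lo,hi) in R.items():
    m=cv2.inRange(h,lo,hi)&roi
    m=cv2.morphologyEx(m,cv2.MORPH_OPEN,np.ones((3,3)))
    cs=max(cv2.findContours(m,0,2)[0],key=cv2.contourArea)
    (cx,cy),sz,a=cv2.minAreaRect(cs)
    p=ray(t,cv2.boxPoints(((cx,cy),sz,a)),0.006)
    print(k,(round(cx,1),round(cy,1)),ray(t,(cx,cy),0.006)[0].round(4),np.linalg.norm(p-np.roll(p,1,0),axis=1).round(3),p[:,:2].round(3).tolist())
def obj(c,roi,lo,hi,z,name):
    h=masks(c); x0,y0,x1,y1=roi
    m=np.zeros(h.shape[:2],np.uint8); m[y0:y1,x0:x1]=cv2.inRange(h,lo,hi)[y0:y1,x0:x1]
    cs=[q for q in cv2.findContours(m,0,2)[0] if cv2.contourArea(q)>3]
    pts=np.vstack(cs)
    rc=cv2.minAreaRect(pts); b=ray(c,cv2.boxPoints(rc),z)
    L=np.linalg.norm(b-np.roll(b,1,0),axis=1)
    e=(b-np.roll(b,1,0))[np.argmax(L)]
    print(name,np.round(rc[0],1),'area',m.sum()//255,b.mean(0).round(4),'LW',L[:2].round(4),'long ang',round(np.degrees(np.arctan2(e[1],e[0])),1))
obj(t,(222,228,263,250),(5,150,120),(20,255,255),.007,'marker orange')
obj(t,(240,145,268,168),(100,80,60),(120,255,255),.004,'stick blue')
obj(t,(256,145,268,168),(0,0,130),(179,90,255),.004,'stick plug')
obj(t,(300,150,328,175),(8,100,60),(25,255,255),.024,'stamp')
obj(t,(335,150,396,172),(105,100,60),(130,255,255),.0045,'pen')
obj(t,(355,190,368,206),(0,0,0),(179,255,42),.007,'black')
obj(t,(355,190,380,208),(0,0,80),(179,120,255),.004,'blackwire')
obj(t,(355,233,368,248),(170,120,90),(179,255,255),.0055,'red')
E
python3 seg.py
python3 - <<'E'
from h import *
t=load("top0.npz")
crop(t,290,135,340,185,12,"pics/t3.png");crop(t,345,180,395,215,14,"pics/t4.png")
E
```

```text
green (144.3, 169.3) [0.6074 0.292  0.006 ] [0.09  0.15  0.091 0.15 ] [[0.544, 0.35], [0.691, 0.323], [0.672, 0.233], [0.525, 0.262]]
yellow (129.9, 227.2) [0.4586 0.3215 0.006 ] [0.092 0.152 0.093 0.152] [[0.395, 0.381], [0.544, 0.352], [0.523, 0.261], [0.374, 0.292]]
blue (167.0, 236.0) [0.4383 0.2271 0.006 ] [0.086 0.15  0.088 0.15 ] [[0.374, 0.283], [0.522, 0.256], [0.504, 0.17], [0.356, 0.199]]
white (179.8, 176.9) [0.5897 0.2004 0.006 ] [0.091 0.155 0.093 0.155] [[0.524, 0.26], [0.676, 0.231], [0.657, 0.14], [0.505, 0.171]]
marker orange [244.4 239.1] area 265 [0.4344 0.0314 0.007 ] LW [0.0189 0.0907] long ang -80.5
stick blue [250.4 157.4] area 92 [0.6446 0.0206 0.004 ] LW [0.0165 0.0376] long ang -68.0
stick plug [260.  153.5] area 43 [ 0.6552 -0.004   0.004 ] LW [0.0155 0.0184] long ang -179.0
stamp [314.  161.1] area 340 [ 0.6345 -0.1411  0.024 ] LW [0.0591 0.0446] long ang -117.5
pen [366.9 160.9] area 175 [ 0.6414 -0.28    0.0045] LW [0.0092 0.1358] long ang -81.9
black [361.9 196.8] area 79 [ 0.5475 -0.2657  0.007 ] LW [0.0188 0.0322] long ang -21.8
blackwire [371.7 200.2] area 88 [ 0.5398 -0.2914  0.004 ] LW [0.0362 0.0256] long ang -105.0
red [362. 240.] area 53 [ 0.438  -0.2656  0.0055] LW [0.0151 0.0252] long ang 179.5
```

View pics/t3.png

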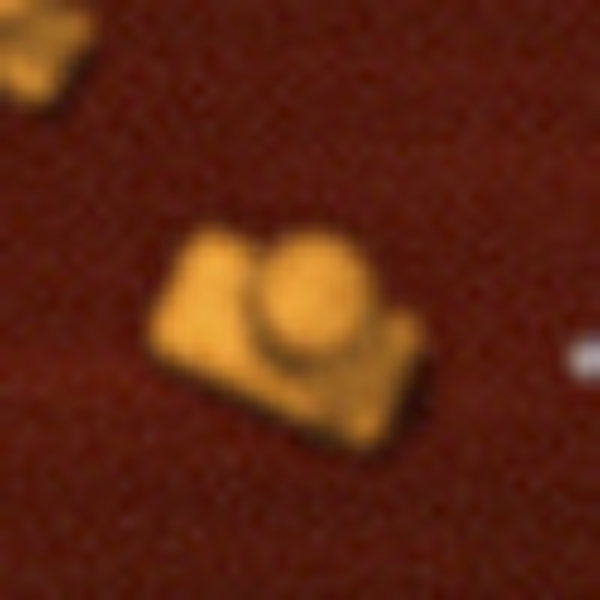

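View pics/t4.png

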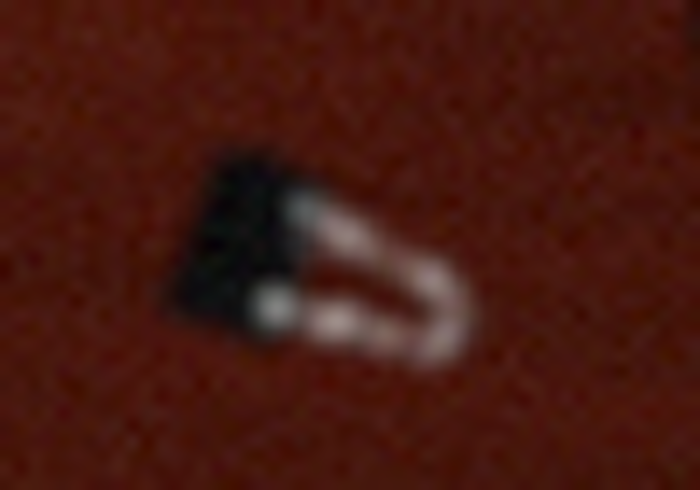

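```bash
cat > pos.py <<'E'
from h import *
t=load("top0.npz"); s=load("side0.npz")
def T(x,y,s,pts): return np.array(pts,float)/s+[x-.5+.5/s,y-.5+.5/s]
q=ray(t,T(100,130,4,[(140,30),(425,85),(318,562),(22,500)]),.032)[:,:2]
print('rim',q.round(4).tolist(),np.linalg.norm(q-np.roll(q,1,0),axis=1).round(3),q.mean(0).round(4))
a,b,c,d=q; ex=((a-d)+(b-c));ex/=np.linalg.norm(ex); ey=np.array([-ex[1],ex[0]]); 
ang=np.degrees(np.arctan2(ex[1],ex[0])); C=q.mean(0); print('ex ang',ang, np.degrees(np.arctan2(*(a-b)[::-1])))
for n,i,j in [('green',1,1),('white',1,-1),('yellow',-1,1),('blue',-1,-1)]: print(n,(C+ex*.0745*i+ey*.0445*j).round(4))
f=ray(t,T(290,135,12,[(215,225),(150,345),(370,450),(420,330)]),.024)[:,:2]
print('stamp foot',f.round(4).tolist(),f.mean(0).round(4),np.linalg.norm(f-np.roll(f,1,0),axis=1).round(3))
print('knob top',ray(t,T(290,135,12,[(314,292)]),.060).round(4))
print('stamp knob side',ray(s,T(170,130,4,[(491,380)]),.060).round(4))
m=ray(t,T(220,115,4,[(30,508),(222,482)]),.007); print('marker',m.mean(0).round(4),np.linalg.norm(m[0]-m[1]),np.degrees(np.arctan2(*(m[1]-m[0])[1::-1])))
m=ray(s,T(170,130,4,[(176,265),(212,362)]),.007); print('  side',m.mean(0).round(4),np.linalg.norm(m[0]-m[1]))
m=ray(t,T(220,115,4,[(95,180),(175,156)]),.004); print('stick',m.mean(0).round(4),np.linalg.norm(m[0]-m[1]),np.degrees(np.arctan2(*(m[1]-m[0])[1::-1])))
m=ray(s,T(170,130,4,[(440,283),(476,314)]),.004); print('  side',m.mean(0).round(4),np.linalg.norm(m[0]-m[1]))
b=ray(t,T(345,180,14,[(235,150),(180,310),(260,335),(300,190)]),.007)[:,:2]
print('clip',b.mean(0).round(4),np.linalg.norm(b-np.roll(b,1,0),axis=1).round(3),'ang',np.degrees(np.arctan2(*(b[0]-b[1])[::-1])),np.degrees(np.arctan2(*(b[3]-b[2])[::-1])))
m=ray(s,T(170,130,4,[(404,596)]),.010);print('  side',m)
E
python3 pos.py
```

```text
rim [[0.6853, 0.3145], [0.6536, 0.1333], [0.3549, 0.1896], [0.3892, 0.3727]] [0.302 0.184 0.304 0.186] [0.5208 0.2525]
ex ang -10.894072998040315 80.09599964785522
green [0.6023 0.2821]
white [0.5855 0.1948]
yellow [0.456  0.3103]
blue [0.4392 0.2229]
stamp foot [[0.6543, -0.1243], [0.6282, -0.1108], [0.6067, -0.1573], [0.6326, -0.1678]] [ 0.6304 -0.1401] [0.049 0.029 0.051 0.028]
knob top [[ 0.6335 -0.1407  0.06  ]]
stamp knob side [[ 0.6311 -0.1328  0.06  ]]
marker [0.4365 0.0145 0.007 ] 0.12222780343576276 -81.19913649815085
  side [0.4347 0.0266 0.007 ] 0.11774563411847397
stick [0.6467 0.0129 0.004 ] 0.05397561345091162 -71.89389319297027
  side [0.6448 0.0155 0.004 ] 0.04526779444276096
clip [ 0.5468 -0.2659] [0.014 0.031 0.015 0.028] ang -19.064887801779815 -15.662486906984794
  side [[ 0.54384491 -0.27014276  0.01      ]]
```

```bash
cat > go.py <<'E'
import sys,numpy as np
from scipy.spatial.transform import Rotation as Ro
from cell import robot
s=robot.observe(); x,y,z,yaw=map(float,sys.argv[1:5])
R=Ro.from_euler('xyz',s['tool_rot']); G=Ro.from_euler('xyz',[np.pi,0,np.radians(yaw)])
d=R.inv().apply(np.array([x,y,z])-s['tool_pos'])*100
w=np.degrees((R.inv()*G).as_rotvec())
print('t',round(s['time'],2),'pos',s['tool_pos'].round(4),'rot',np.degrees(s['tool_rot']).round(1),'open',round(s['opening'],4),'F',s['contact_force'].round(1),'q',s['qpos'].round(2))
print('shift cm',d.round(2),'turn',w.round(1))
E
python3 go.py 0.436 0.015 0.18 98.8
```

```text
t 0.15 pos [ 0.171  -0.4961  0.2126] rot [-179.9   -0.    19. ] open 0.0919 F [ 0.3 -0.9 -0.5] q [-1.39  0.34  1.52  0.    1.28 -0.15]
shift cm [ 41.7  -39.68   3.31] turn [ -0.   -0.1 -79.8]
```

```bash
python3 -m crank '[[8,-8,0.5,0,0,-10,0.6],[16,-16,1,0,0,-20,0.6],[22,-22,1.5,0,0,-30,0.6],[27,-27,2,0,0,-40,0.6],[31,-31,2.5,0,0,-50,0.6]]' 25; python3 go.py 0.436 0.015 0.15 98.8
```

```text
time: 0.78
tool_pos: [0.3083, -0.2141, 0.1966]
tool_rot: [3.141, 0.0, 1.209]
contact_force: [1.1, -0.9, 0.9]
opening: 0.0556
t 0.78 pos [ 0.3083 -0.2141  0.1966] rot [180.    0.   69.3] open 0.0556 F [ 1.1 -0.9  0.9] q [-0.81  0.08  1.92  0.    1.14 -0.45]
shift cm [25.95  3.85  4.66] turn [  0.    0.  -29.5]
```

```bash
python3 -m crank '[[0,0,0,0,0,0,0.5]]'; python3 go.py 0.436 0.015 0.15 98.8
```

```text
time: 0.9
tool_pos: [0.3087, -0.212, 0.1964]
tool_rot: [-3.141, -0.001, 1.213]
contact_force: [-0.1, -0.2, 0.7]
opening: 0.049
t 0.9 pos [ 0.3087 -0.212   0.1964] rot [-1.80e+02 -1.00e-01  6.95e+01] open 0.049 F [-0.1 -0.2  0.7] q [-0.81  0.08  1.92  0.    1.15 -0.45]
shift cm [25.72  3.97  4.66] turn [ -0.   -0.1 -29.3]
```

```bash
python3 -m crank '[[25.7,3.97,4.6,0,0,-29.3,0.45],[25.7,3.97,4.6,0,0,-29.3,0.45],[25.7,3.97,4.6,0,0,-29.3,0.45],[25.7,3.97,4.6,0,0,-29.3,0.45],[25.7,3.97,4.6,0,0,-29.3,0.45]]'; python3 -m crank '[[0,0,0,0,0,0,0.45],[0,0,0,0,0,0,0.45]]';python3 go.py 0.436 0.015 0.15 98.8
python3 - <<'E'
from cell import read_camera
import cv2,numpy as np
c=read_camera("wrist"); cv2.imwrite("pics/w1.png",c["frame"][:,:,::-1]);np.savez("w1.npz",**{k:np.array(c[k]) for k in c})
E
```

```text
time: 1.52
tool_pos: [0.4379, 0.0117, 0.1497]
tool_rot: [-3.141, -0.0, 1.718]
contact_force: [0.3, -1.1, 0.6]
opening: 0.0413
time: 1.78
tool_pos: [0.4366, 0.0083, 0.1507]
tool_rot: [-3.141, 0.001, 1.714]
contact_force: [-0.9, -0.3, 0.9]
opening: 0.0413
t 1.77 pos [0.4366 0.0083 0.1507] rot [-180.     0.    98.2] open 0.0413 F [-0.9 -0.3  0.9] q [-0.16  0.25  1.85 -0.    1.04 -0.3 ]
shift cm [0.67 0.04 0.07] turn [-0.   0.  -0.6]
```

View pics/w1.png

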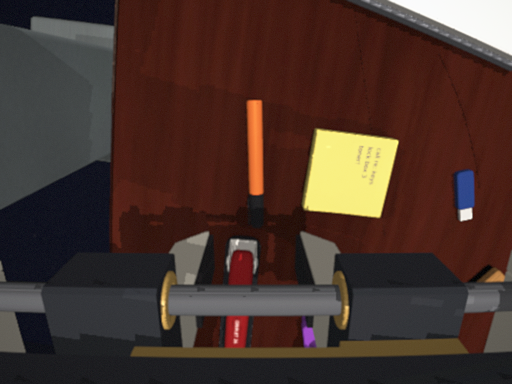

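The wrist view shows the marker upright in the frame, from (255,100) to the cap end at about (257,224). The stapler begins at about (243,240) beyond the cap, the sticky note is to the right, and the stick is at (465,195).

```bash
python3 - <<'E'
from h import *
w=load("w1.npz")
m=ray(w,[(255,100),(257,224)],.007);print(m.round(4),m.mean(0).round(4),np.linalg.norm(m[0]-m[1]),np.degrees(np.arctan2(*(m[1]-m[0])[1::-1])))
m=ray(w,[(465,172),(465,220)],.004);print('stick',m.round(4),m.mean(0).round(4),np.linalg.norm(m[0]-m[1]),np.degrees(np.arctan2(*(m[1]-m[0])[1::-1])))
m=ray(w,[(316,130),(398,139),(381,217),(303,208)],.012);print('note',m.round(3))
E
```

```text
[[ 0.4274  0.0757  0.007 ]
 [ 0.4463 -0.0414  0.007 ]] [0.4369 0.0171 0.007 ] 0.11867815148689931 -80.85108715247104
stick [[ 0.6388  0.0393  0.004 ]
 [ 0.6553 -0.0091  0.004 ]] [0.647  0.0151 0.004 ] 0.05116152712833783 -71.09413795305419
note [[ 0.485  0.058  0.012]
 [ 0.561  0.061  0.012]
 [ 0.564 -0.015  0.012]
 [ 0.487 -0.017  0.012]]
```

```bash
python3 go.py 0.437 0.0165 0.05 99; python3 -m crank '[[0.8,0,0,0,0,-0.8,0.38],[0.8,0,5,0,0,-0.8,0.38],[0.8,0,10,0,0,-0.8,0.38],[0.8,0,10,0,0,-0.8,0.38]]'; python3 go.py 0.437 0.0165 0.022 99
```

```text
t 1.82 pos [0.4366 0.0083 0.1509] rot [180.    0.   98.2] open 0.0414 F [-0.7  0.9 -0.1] q [-0.16  0.25  1.85 -0.    1.04 -0.3 ]
shift cm [ 0.82  0.15 10.08] turn [ 0.   0.  -0.8]
time: 2.33
tool_pos: [0.433, 0.0178, 0.0485]
tool_rot: [-3.135, -0.002, 1.729]
contact_force: [-0.5, -0.2, 0.1]
opening: 0.0353
t 2.33 pos [0.433  0.0178 0.0485] rot [-1.796e+02 -1.000e-01  9.910e+01] open 0.0353 F [-0.5 -0.2  0.1] q [-0.14  0.41  1.97 -0.    0.77 -0.29]
shift cm [-0.2   0.39  2.65] turn [-0.4 -0.1  0.1]
```

```bash
python3 -m crank '[[-0.2,0.35,0,0,0,0,0.38],[-0.2,0.35,2.6,0,0,0,0.38],[-0.2,0.35,2.6,0,0,0,0.38]]'; python3 go.py 0.437 0.0165 0.022 99
```

```text
time: 2.7
tool_pos: [0.4401, 0.0161, 0.0255]
tool_rot: [3.141, 0.0, 1.73]
contact_force: [-1.1, -0.2, 0.0]
opening: 0.0349
t 2.7 pos [0.4401 0.0161 0.0255] rot [180.    0.   99.1] open 0.0349 F [-1.1 -0.2  0. ] q [-0.14  0.46  1.98 -0.    0.7  -0.3 ]
shift cm [ 0.08 -0.3   0.35] turn [0.  0.  0.1]
```

```bash
python3 -m crank '[[0,-0.2,0.25,0,0,0,0.38],[0,-0.2,0.25,0,0,0,0.38],[0,-0.2,0.25,0,0,0,0.05],[0,-0.2,0.25,0,0,0,0.05],[0,-0.2,0.25,0,0,0,0.05]]' 25; python3 go.py 0.437 0.0165 0.022 99;python3 -m crank '[[0,0,0,0,0,0,0.05],[0,0,0,0,0,0,0.05]]';python3 go.py 0.437 0.0165 0.022 99
```

```text
time: 3.32
tool_pos: [0.4376, 0.016, 0.0222]
tool_rot: [3.141, 0.0, 1.73]
contact_force: [0.1, -0.4, -0.0]
opening: 0.0092
t 3.33 pos [0.4376 0.016  0.0222] rot [180.    0.   99.1] open 0.0092 F [ 0.1 -0.4 -0. ] q [-0.14  0.46  1.99 -0.    0.69 -0.3 ]
shift cm [ 0.06 -0.05  0.02] turn [0.  0.  0.1]
time: 3.58
tool_pos: [0.4375, 0.016, 0.022]
tool_rot: [-3.141, 0.0, 1.73]
contact_force: [-0.6, -0.1, -0.8]
opening: 0.0051
t 3.58 pos [0.4375 0.016  0.022 ] rot [-180.     0.    99.1] open 0.0051 F [-0.6 -0.1 -0.8] q [-0.14  0.46  1.99 -0.    0.69 -0.3 ]
shift cm [ 0.05 -0.04  0.  ] turn [-0.   0.   0.1]
```

```bash
cat > snap.py <<'E'
import sys
from cell import read_camera
from h import *
for a in sys.argv[1:]:
    n,f=a.split(':'); c=read_camera(n); cv2.imwrite(f"pics/{f}.png",c["frame"][:,:,::-1]);np.savez(f"{f}.npz",**{k:np.array(c[k]) for k in c})
E
python3 snap.py wrist:w2 side:s2; python3 -c "
from h import *
crop(load('s2.npz'),130,100,330,270,4,'pics/s2c.png')"
```

```text
(no output)
```

View pics/w2.png

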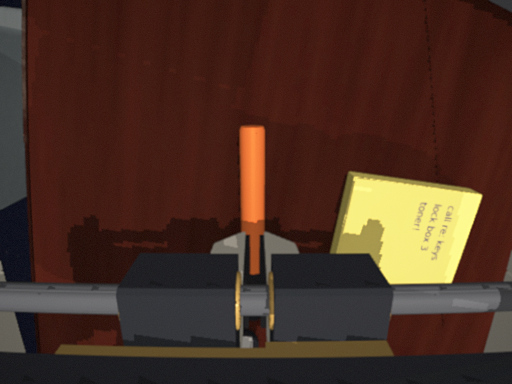

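View pics/s2c.png

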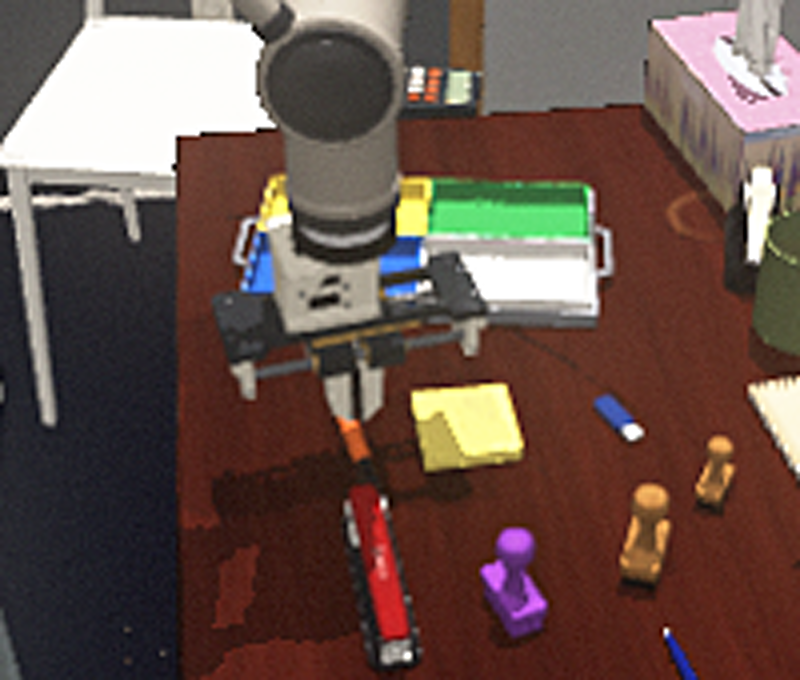

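```bash
python3 - <<'E'
from h import *
s=load('s2.npz')
for z in (0.003,.014,.022): print(z,((proj(s,[.4375,.016,z])-[130,100])*4).round(0))
w=load('w2.npz')
for z in (0.003,.014,.022): print(z,proj(w,[.4375,.016,z]).round(0))
print(-w["R"].T@w["t"])
from cell import robot; print(robot.nose_length, robot.observe()['opening'],robot.observe()['tool_pos'])
E
```

```text
0.003 [[357. 443.]]
0.014 [[356. 432.]]
0.022 [[356. 425.]]
0.003 [[254. 228.]]
0.014 [[254. 235.]]
0.022 [[254. 242.]]
[0.42437256 0.09788681 0.19318702]
0.019 0.004737261542143353 [0.43752151 0.01599555 0.02204791]
```

```bash
python3 -m crank '[[0,0,0,0,0,0,0.38],[0,0,0,0,0,0,0.38],[0,0,0,0,0,0,0.38],[0,0,0,0,0,0,0.38]]';  python3 -m crank '[[0,0,0.4,0,0,0,0.38],[0,0,0.4,0,0,0,0.38]]';python3 snap.py wrist:w3 side:s3;python3 -c "
from h import *
crop(load('s3.npz'),180,150,260,230,9,'pics/s3c.png')"
```

```text
time: 4.18
tool_pos: [0.4376, 0.016, 0.0221]
tool_rot: [3.142, 0.0, 1.73]
contact_force: [-0.6, 0.4, -0.1]
opening: 0.0344
time: 4.42
tool_pos: [0.4373, 0.016, 0.0177]
tool_rot: [-3.141, -0.0, 1.73]
contact_force: [0.4, 0.5, -0.4]
opening: 0.035
```

View pics/w3.png

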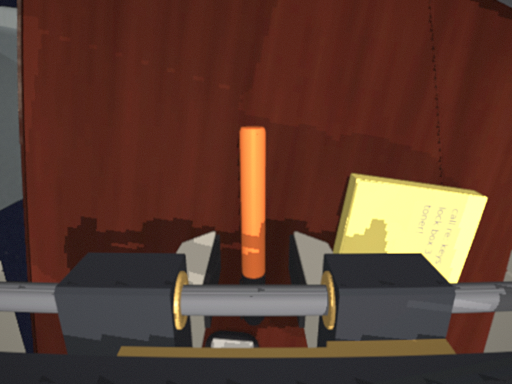

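View pics/s3c.png

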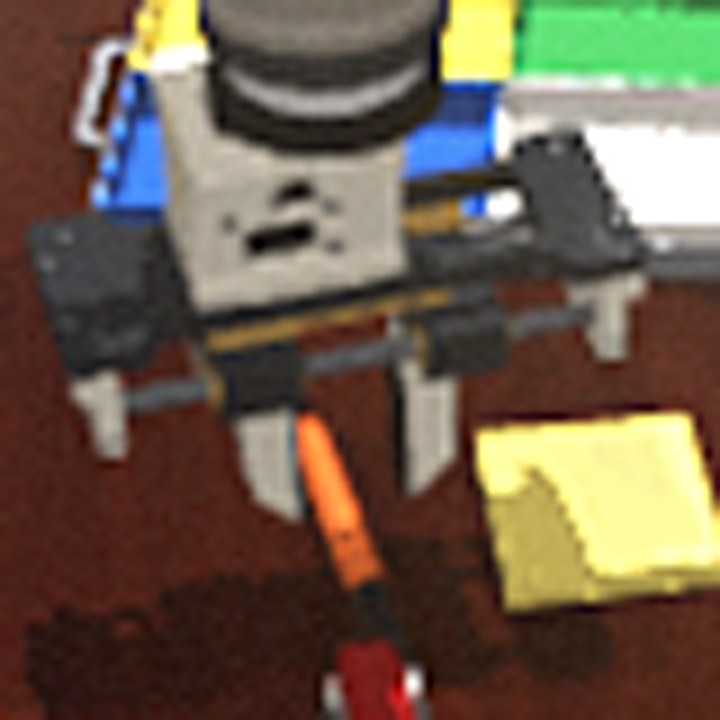

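```bash
python3 - <<'E'
from h import *
from cell import robot; st=robot.observe(); p=st['tool_pos']; print(p,st['qpos'])
s=load('s3.npz');w=load('w3.npz')
ty=np.array([np.sin(1.73),-np.cos(1.73),0])
for z in (0,.01,.02,.03,.04):
  a=[p[0],p[1],z]
  print(z,proj(s,[a-ty*.0175,a+ty*.0175]).round(1).tolist(),proj(w,[a-ty*.0175,a+ty*.0175]).round(1).tolist())
E
```

```text
[0.43746077 0.01602159 0.01795505] [-1.38761564e-01  4.69548963e-01  1.99339660e+00 -1.16606293e-04
  6.78952253e-01 -2.97633576e-01]
0 [[213.8, 212.5], [224.6, 210.3]] [[225.3, 228.5], [284.2, 228.5]]
0.01 [[213.6, 210.2], [224.5, 207.9]] [[223.9, 235.7], [285.7, 235.6]]
0.02 [[213.5, 207.8], [224.4, 205.5]] [[222.4, 243.5], [287.2, 243.5]]
0.03 [[213.3, 205.4], [224.3, 203.1]] [[220.7, 252.2], [289.0, 252.2]]
0.04 [[213.2, 202.9], [224.2, 200.7]] [[218.7, 261.8], [290.9, 261.8]]
```

```bash
python3 -m crank '[[0,0,0.6,0,0,0,0.38],[0,0,0.6,0,0,0,0.38]]';python3 snap.py side:s4;python3 -c "
from h import *
crop(load('s4.npz'),180,150,260,230,9,'pics/s4c.png')"
```

```text
time: 4.78
tool_pos: [0.4371, 0.016, 0.0116]
tool_rot: [-3.141, -0.0, 1.73]
contact_force: [0.7, -0.5, -0.3]
opening: 0.0347
```

View pics/s4c.png

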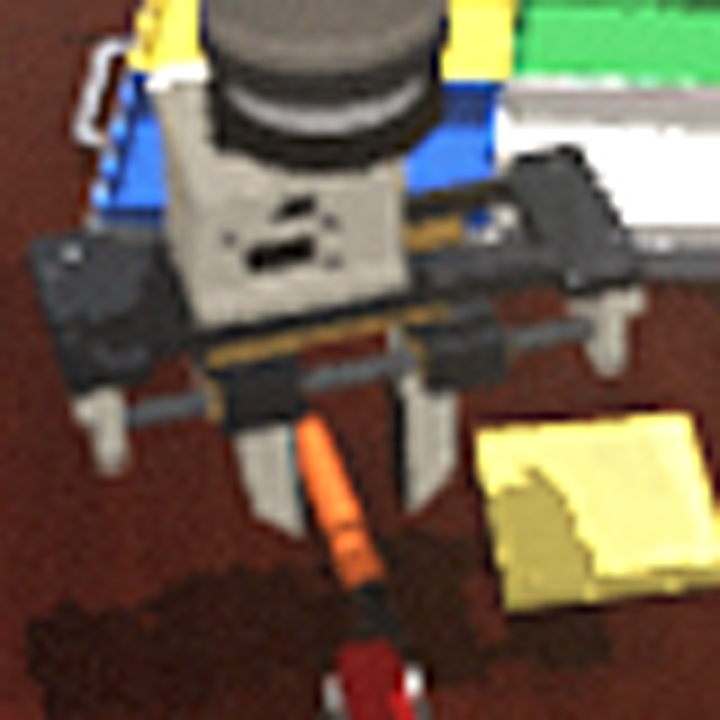

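```bash
python3 -m crank '[[0,0,0.4,0,0,0,0.38],[0,0,0.7,0,0,0,0.38],[0,0,0.7,0,0,0,0.38]]'; python3 -m crank '[[0,0,0,0,0,0,0.05],[0,0,0,0,0,0,0.05],[0,0,0,0,0,0,0.05],[0,0,0,0,0,0,0.05],[0,0,0,0,0,0,0.05]]' 25
```

```text
time: 5.2
tool_pos: [0.4374, 0.016, 0.0048]
tool_rot: [-3.141, -0.0, 1.73]
contact_force: [0.5, 1.1, -0.3]
opening: 0.0352
time: 5.82
tool_pos: [0.4376, 0.016, 0.0051]
tool_rot: [3.142, 0.0, 1.73]
contact_force: [-0.2, 1.0, 0.1]
opening: 0.0045
```

```bash
python3 snap.py side:s5 wrist:w5;python3 -c "
from h import *
crop(load('s5.npz'),180,150,260,230,9,'pics/s5c.png')"
```

```text
(no output)
```

View pics/s5c.png

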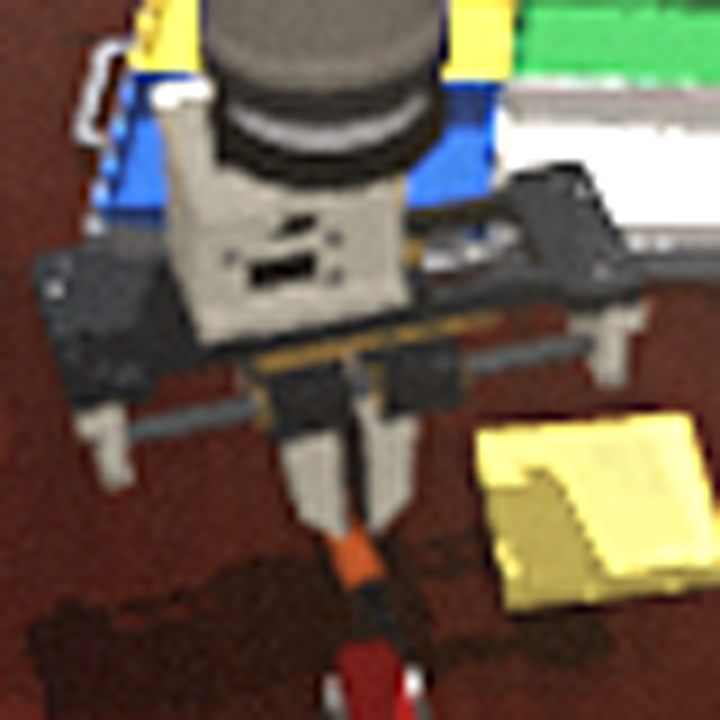

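View pics/w5.png

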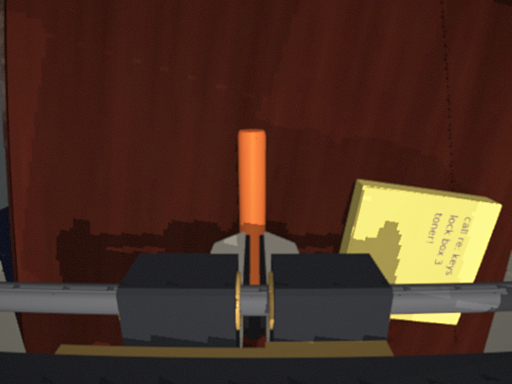

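```bash
python3 snap.py top:t5;python3 -c "
from h import *
crop(load('t5.npz'),200,180,320,280,6,'pics/t5c.png')"
```

```text
(no output)
```

View pics/t5c.png

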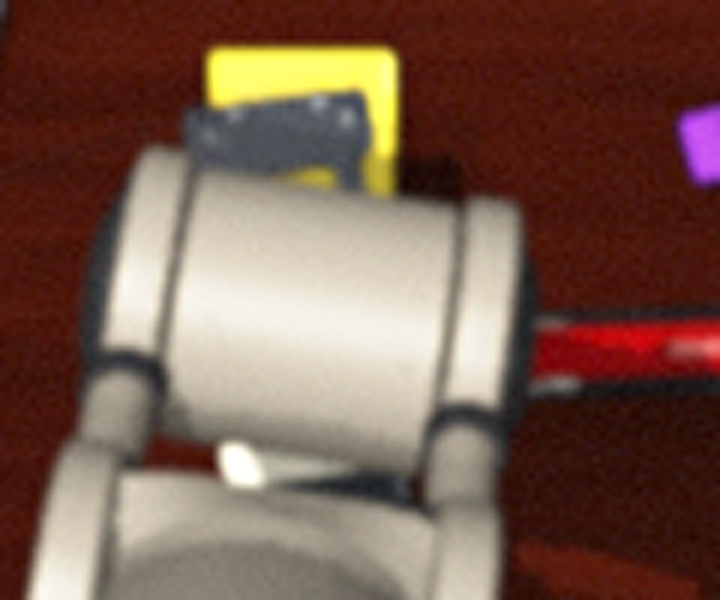

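```bash
python3 -m crank '[[0,0,0,0,0,0,0.38],[0,0,0,0,0,0,0.38],[0,0,0,0,0,0,0.38],[0,0,0,0,0,0,0.38]]';  for i in 1 2; do python3 -m crank '[[0,0,0.5,0,0,0,0.38],[0,0,0.5,0,0,0,0.38]]'; done
```

```text
time: 6.48
tool_pos: [0.4375, 0.016, 0.0051]
tool_rot: [-3.142, 0.0, 1.73]
contact_force: [-1.5, -0.3, -1.1]
opening: 0.0344
time: 6.72
tool_pos: [0.4372, 0.016, -0.0003]
tool_rot: [-3.141, -0.0, 1.73]
contact_force: [0.5, 0.2, -1.1]
opening: 0.0348
time: 6.98
tool_pos: [0.4372, 0.016, -0.0053]
tool_rot: [-3.141, -0.0, 1.73]
contact_force: [-0.3, -0.9, -0.7]
opening: 0.0351
```

```bash
python3 snap.py side:s6 wrist:w6;python3 -c "
from h import *
crop(load('s6.npz'),180,150,260,230,9,'pics/s6c.png')"
```

```text
(no output)
```

View pics/s6c.png

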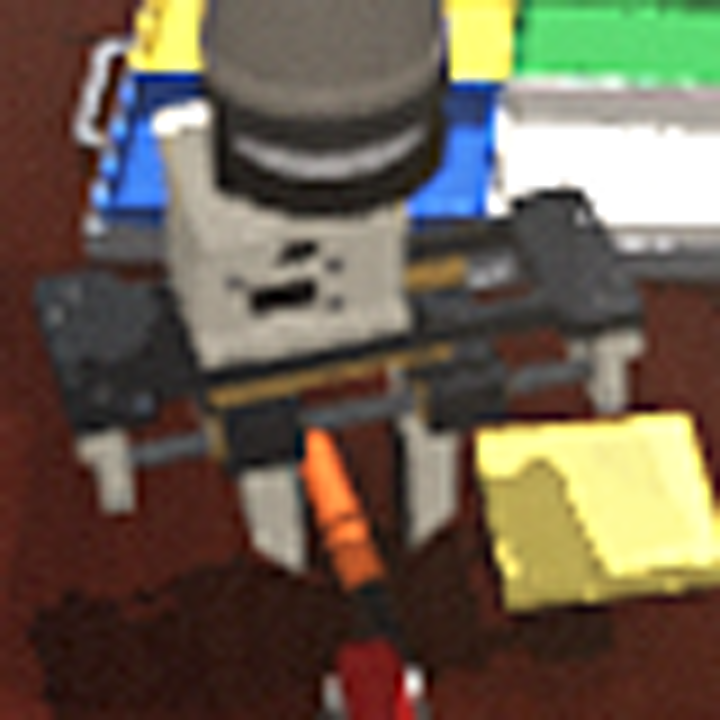

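```bash
for i in 1 2; do python3 -m crank '[[0,0,0.4,0,0,0,0.38],[0,0,0.4,0,0,0,0.38]]'; done; python3 snap.py side:s7 wrist:w7;python3 -c "
from h import *
crop(load('s7.npz'),180,150,260,230,9,'pics/s7c.png')"
```

```text
time: 7.32
tool_pos: [0.4373, 0.016, -0.0092]
tool_rot: [-3.141, -0.0, 1.73]
contact_force: [0.6, -0.1, -0.6]
opening: 0.0348
time: 7.58
tool_pos: [0.4375, 0.016, -0.0131]
tool_rot: [-3.141, 0.0, 1.73]
contact_force: [0.4, 0.6, 0.1]
opening: 0.0348
```

View pics/s7c.png

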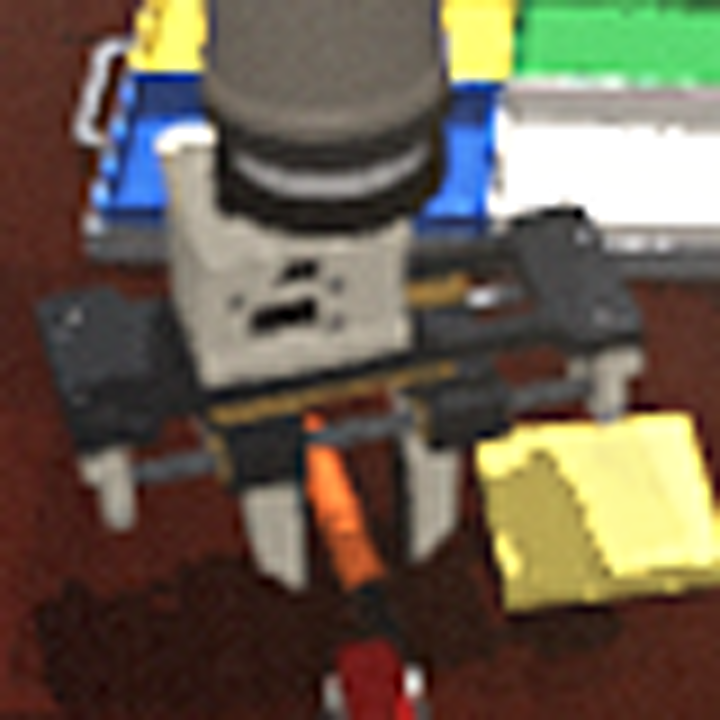

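View pics/w7.png

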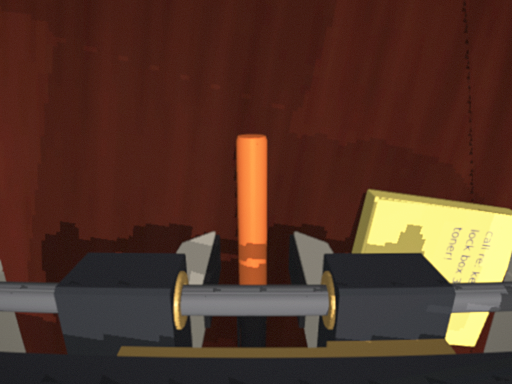

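```bash
python3 - <<'E'
from h import *
for f,p in [('w3',(253,127)),('w5',(252,130)),('w7',(252,135))]:
    w=load(f+'.npz'); print(f,-w["R"].T@w["t"],ray(w,[p],.007), ray(w,[p],.03))
w=load('w7.npz'); m=ray(w,[(239,230),(267,230)],.01);print(m,np.linalg.norm(m[0]-m[1]))
w=load('w1.npz'); m=ray(w,[(247,150),(263,150)],.01);print(m,np.linalg.norm(m[0]-m[1]))
# note corners
w=load('w7.npz'); print(ray(w,[(370,190)],.012),'vs .485 .058')
E
```

```text
w3 [0.42422286 0.09789819 0.1888972 ] [[0.42693304 0.07577469 0.007     ]] [[0.42659035 0.0785721  0.03      ]]
w5 [0.42437937 0.09788119 0.17624   ] [[0.4267799  0.07576508 0.007     ]] [[0.42645367 0.0787707  0.03      ]]
w7 [0.42432824 0.09788382 0.15809444] [[0.42675372 0.07599595 0.007     ]] [[0.42638451 0.07932778 0.03      ]]
[[0.42761086 0.03178564 0.01      ]
 [0.44051001 0.03385087 0.01      ]] 0.01306342934424059
[[0.42650628 0.03082786 0.01      ]
 [0.44096925 0.03290322 0.01      ]] 0.01461112191169802
[[0.48243537 0.06099165 0.012     ]] vs .485 .058
```

```bash
cat >> h.py <<'E'
def tri(c1,p1,c2,p2):
    A=[];b=[]
    for c,p in((c1,p1),(c2,p2)):
        o=-c["R"].T@c["t"]; d=ray(c,[p],0.)[0]-o; d/=np.linalg.norm(d)
        P=np.eye(3)-np.outer(d,d);A.append(P);b.append(P@o)
    x=np.linalg.lstsq(np.vstack(A),np.hstack(b),rcond=None)[0]
    return x, proj(c1,x).round(1),proj(c2,x).round(1)
E
python3 - <<'E'
from h import *
w=load('w7.npz');s=load('s7.npz')
print(tri(w,(217,233),s,(213.9,215.3)))
print(tri(w,(293,232),s,(180+410/9,150+560/9)))
w=load('w3.npz');s=load('s3.npz')
print(tri(w,(217,233),s,(213.3,207.8)))
E
```

```text
(array([ 0.41829551,  0.01683886, -0.01503505]), array([[220.2, 233.6]]), array([[213.3, 215.3]]))
(array([ 0.45756778,  0.02449527, -0.01407117]), array([[293.5, 232.1]]), array([[225.5, 212.2]]))
(array([0.41808753, 0.0172354 , 0.01655287]), array([[220.1, 233.6]]), array([[212.7, 207.8]]))
```

```bash
python3 - <<'E'
from h import *
t=load('top0.npz');s=load('side0.npz')
def T(x,y,s,p): return np.array(p,float)/s+[x-.5+.5/s,y-.5+.5/s]
P=[('note far-left',(58,295),(347,266)),('note nearleft',(60,416),(252,272)),('note nr',(184,416),(270,338)),('note fr',(184,293),(362,330)),
('pen tip',(476,199),(506,511)),('pen end',(694,173),(590,674)),('stick plug',(172,150),(480,314)),('knob',(383,178),(491,380)),('orange end',(30,508),(176,265)),('purple knob',(430,342),(355,428))]
for n,a,b in P: 
    x=tri(t,T(220,115,4,[a])[0],s,T(170,130,4,[b])[0]); print(n,x[0].round(4),(x[1]-T(220,115,4,[a])).round(1),(x[2]-T(170,130,4,[b])).round(1))
P=[('green',(140,30),(432,65)),('white',(425,85),(436,205)),('blue',(318,562),(80,190)),('yellow',(22,500),(110,57))]
for n,a,b in P: print(n,tri(t,T(100,130,4,[a])[0],s,T(170,130,4,[b])[0]))
E
```

```text
note far-left [0.5625 0.0604 0.0099] [[-0.  -0.1]] [[-0.1 -0. ]]
note nearleft [0.4849 0.0571 0.016 ] [[-0. -0.]] [[-0. -0.]]
note nr [ 0.4878 -0.021   0.0158] [[ 0.1 -0.5]] [[-0.4  0.1]]
note fr [ 0.5627 -0.0195  0.0133] [[-0.1  0.8]] [[ 0.7 -0.1]]
pen tip [ 0.6295 -0.2066  0.0058] [[-0.   0.4]] [[ 0.4 -0.1]]
pen end [ 0.6489 -0.3465  0.0077] [[-0.   0.4]] [[ 0.4 -0. ]]
stick plug [ 0.6572 -0.0105  0.009 ] [[-0.   0.3]] [[ 0.3 -0. ]]
knob [ 0.6304 -0.1389  0.0664] [[-0.1  0.5]] [[ 0.4 -0. ]]
orange end [0.4263 0.0745 0.0158] [[-0.   0.3]] [[0.2 0. ]]
purple knob [ 0.5296 -0.1682  0.0645] [[-0.   0.7]] [[ 0.6 -0.1]]
green (array([0.68669035, 0.31572003, 0.02706417]), array([[134.6, 137. ]]), array([[277.6, 145.9]]))
white (array([0.65623448, 0.13622722, 0.00374819]), array([[205.7, 152. ]]), array([[279.5, 180.7]]))
blue (array([0.35328404, 0.19281899, 0.00919822]), array([[179.1, 270.4]]), array([[189.8, 177.1]]))
yellow (array([0.3887702 , 0.37475116, 0.02486208]), array([[105.1, 254.8]]), array([[197.2, 143.9]]))
```

```bash
python3 - <<'E'
from h import *
w=load('w7.npz');s=load('s7.npz')
ty=np.array([np.sin(1.73),-np.cos(1.73),0]);tx=np.array([np.cos(1.73),np.sin(1.73),0])
for z in(0,.005,.01,.015):
  a=np.array([.4374,.016,z])-ty*.0175
  print(z,proj(s,a-tx*.0095),proj(w,a+tx*.0095))
print('obs s 213.9 215.3  w 217 233')
E
```

```text
0 [[214.52157608 214.54865487]] [[219.45446674 235.84312379]]
0.005 [[214.44379106 213.36983703]] [[218.47134575 240.18808152]]
0.01 [[214.3656764  212.18458005]] [[217.43219555 244.78312846]]
0.015 [[214.28723068 210.99283919]] [[216.33216855 249.65014229]]
obs s 213.9 215.3  w 217 233
```

```bash
python3 -m crank '[[0,0,0,0,0,0,0.05],[0,0,0,0,0,0,0.05],[0,0,0,0,0,0,0.05],[0,0,0,0,0,0,0.05],[0,0,0,0,0,0,0.05]]' 25
```

```text
time: 8.3
tool_pos: [0.4375, 0.016, -0.0129]
tool_rot: [3.142, 0.0, 1.73]
contact_force: [0.5, -0.3, 1.3]
opening: 0.0143
```

```bash
python3 -m crank '[[0,0,-4,0,0,0,0.05],[0,0,-9,0,0,0,0.05],[0,0,-12,0,0,0,0.05],[0,0,-12,0,0,0,0.05]]'; python3 - <<'E'
from h import *
s=load('s7.npz')
ty=np.array([np.sin(1.73),-np.cos(1.73),0]);tx=np.array([np.cos(1.73),np.sin(1.73),0])
for sg,o in((-1,(193.3,208.3)),(1,(180+612/9,150+420/9))):
 for z in(0,.02,.03,.04,.05,.06):
  print(sg,o,z,[proj(s,np.array([.4374,.016,z])+sg*ty*d)[0].round(1).tolist() for d in (.075,.085,.095)])
E
python3 snap.py wrist:w8 side:s8; python3 go.py 0.456 0.310 0.107 169
```

```text
time: 8.8
tool_pos: [0.439, 0.0159, 0.109]
tool_rot: [3.137, 0.002, 1.73]
contact_force: [-0.1, 0.3, -0.5]
opening: 0.0142
-1 (193.3, 208.3) 0 [[195.7, 216.3], [192.5, 217.0], [189.3, 217.7]]
-1 (193.3, 208.3) 0.02 [[195.1, 211.6], [191.9, 212.2], [188.7, 212.9]]
-1 (193.3, 208.3) 0.03 [[194.9, 209.2], [191.6, 209.8], [188.4, 210.5]]
-1 (193.3, 208.3) 0.04 [[194.6, 206.7], [191.3, 207.4], [188.1, 208.0]]
-1 (193.3, 208.3) 0.05 [[194.3, 204.2], [191.1, 204.9], [187.8, 205.6]]
-1 (193.3, 208.3) 0.06 [[194.1, 201.7], [190.8, 202.4], [187.5, 203.1]]
1 (248.0, 196.66666666666666) 0 [[242.1, 206.6], [245.1, 206.0], [248.1, 205.3]]
1 (248.0, 196.66666666666666) 0.02 [[242.1, 201.9], [245.2, 201.3], [248.2, 200.6]]
1 (248.0, 196.66666666666666) 0.03 [[242.1, 199.5], [245.2, 198.9], [248.2, 198.2]]
1 (248.0, 196.66666666666666) 0.04 [[242.1, 197.1], [245.2, 196.4], [248.2, 195.8]]
1 (248.0, 196.66666666666666) 0.05 [[242.1, 194.6], [245.2, 194.0], [248.3, 193.4]]
1 (248.0, 196.66666666666666) 0.06 [[242.1, 192.1], [245.2, 191.5], [248.3, 190.9]]
t 8.9 pos [0.4371 0.0161 0.1066] rot [-180.    -0.    99.1] open 0.0143 F [ 0.1  0.1 -0.9] q [-0.14  0.31  1.9  -0.    0.92 -0.3 ]
shift cm [28.72  6.52 -0.05] turn [ -0.   -0.  -69.9]
```

View pics/w8.png

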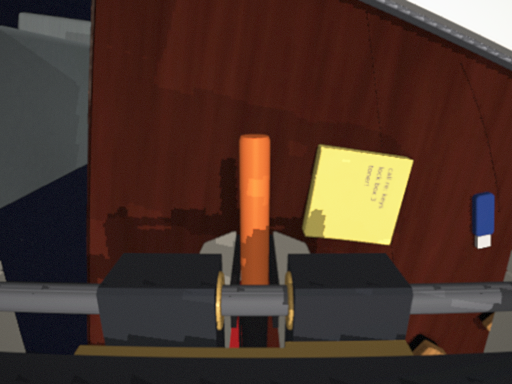

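View pics/s8.png

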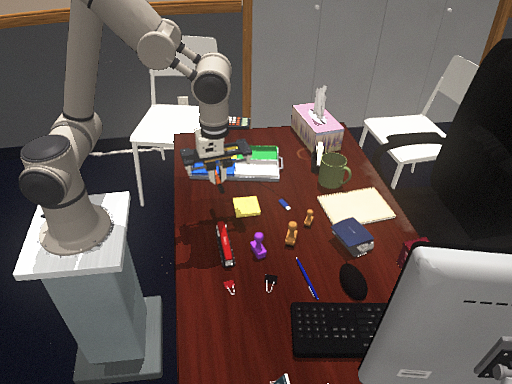

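```bash
python3 -m crank '[[28.7,6.5,0,0,0,-69.9,0.05],[28.7,6.5,0,0,0,-69.9,0.05],[28.7,6.5,0,0,0,-69.9,0.05],[28.7,6.5,0,0,0,-69.9,0.05],[28.7,6.5,0,0,0,-69.9,0.05]]'; python3 go.py 0.456 0.310 0.107 169
```

```text
time: 9.52
tool_pos: [0.4551, 0.3119, 0.1048]
tool_rot: [-3.139, -0.002, 2.675]
contact_force: [0.8, 0.3, -0.8]
opening: 0.0143
t 9.53 pos [0.4551 0.3119 0.1048] rot [-1.798e+02 -1.000e-01  1.533e+02] open 0.0143 F [ 0.8  0.3 -0.8] q [ 0.46  0.5   1.6   0.    1.05 -0.64]
shift cm [-0.17 -0.12 -0.22] turn [ -0.1  -0.1 -15.7]
```

```bash
python3 -m crank '[[0,0,0,0,0,-16,0.05],[0,0,0,0,0,-16,0.05],[0,0,0,0,0,-16,0.05]]'; python3 go.py 0.456 0.310 0.03 169; python3 snap.py wrist:w9
```

```text
time: 9.9
tool_pos: [0.4553, 0.3094, 0.1051]
tool_rot: [-3.139, -0.003, 2.946]
contact_force: [-0.0, -0.5, 0.0]
opening: 0.0142
t 9.9 pos [0.4553 0.3094 0.1051] rot [-179.9   -0.2  168.8] open 0.0142 F [-0.  -0.5  0. ] q [ 0.46  0.5   1.6  -0.    1.05 -0.92]
shift cm [-0.07  0.09  7.51] turn [-0.1 -0.2 -0.2]
```

View pics/w9.png

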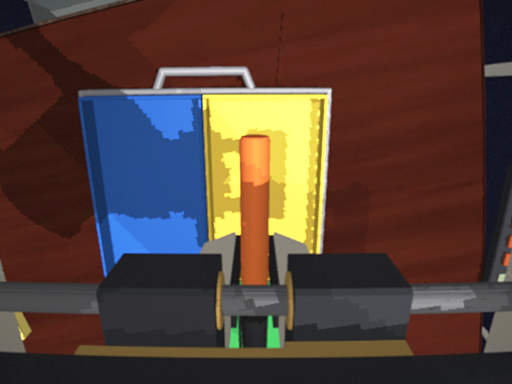

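```bash
python3 - <<'E'
from h import *
w=load('w9.npz'); m=ray(w,[(80,95),(204,93),(330,91)],.032)[:,:2]; print(m.round(4),np.linalg.norm(np.diff(m,axis=0),axis=1))
ex=np.array([np.cos(np.radians(-10.9)),np.sin(np.radians(-10.9))])
print('yellow',(m[1]+m[2])/2+ex*.0745,'blue',(m[0]+m[1])/2+ex*.0745, 'ang',np.degrees(np.arctan2(*(m[2]-m[1])[::-1]))-90)
print('marker end', ray(w,[(255,135)],.11))
E
```

```text
[[0.3578 0.2058]
 [0.3744 0.2911]
 [0.3898 0.376 ]] [0.08686801 0.08630409]
yellow [0.45521351 0.31943234] blue [0.4392142  0.23433906] ang -10.284977113311484
marker end [[0.39849698 0.32182059 0.11      ]]
```

```bash
python3 -m crank '[[0,0.6,3,0,0,0,0.05],[0,0.6,6,0,0,0,0.05],[0,0.6,9,0,0,0,0.05],[0,0.6,9.5,0,0,0,0.05],[0,0.6,9.5,0,0,0,0.05]]'; python3 go.py 0.456 0.316 -0.006 169
```

```text
time: 10.58
tool_pos: [0.4576, 0.3155, 0.0122]
tool_rot: [-3.141, -0.0, 2.946]
contact_force: [1.2, -1.4, -0.1]
opening: 0.0141
t 10.57 pos [0.4576 0.3155 0.0122] rot [-180.    -0.   168.8] open 0.0141 F [ 1.2 -1.4 -0.1] q [ 0.47  0.63  1.67 -0.    0.84 -0.91]
shift cm [0.17 0.02 1.82] turn [-0.  -0.  -0.2]
```

```bash
python3 -m crank '[[0,0,1,0,0,0,0.05],[0,0,1.5,0,0,0,0.05],[0,0,1.5,0,0,0,0.05]]'; python3 -m crank '[[0,0,0.2,0,0,0,0.05],[0,0,0.2,0,0,0,0.05]]'; python3 -m crank '[[0,0,0.2,0,0,0,0.05],[0,0,0.2,0,0,0,0.05]]'
```

```text
time: 10.95
tool_pos: [0.4573, 0.3155, -0.0031]
tool_rot: [-3.141, -0.0, 2.946]
contact_force: [-0.5, 0.0, -0.8]
opening: 0.0143
time: 11.2
tool_pos: [0.4575, 0.3156, -0.0049]
tool_rot: [-3.142, 0.0, 2.947]
contact_force: [0.1, 0.8, 1.3]
opening: 0.014
time: 11.45
tool_pos: [0.4577, 0.3157, -0.0064]
tool_rot: [3.141, 0.001, 2.947]
contact_force: [-1.3, -0.6, 6.3]
opening: 0.0143
```

```bash
python3 -m crank '[[0,0,0,0,0,0,0.3],[0,0,0,0,0,0,0.3],[0,0,0,0,0,0,0.3],[0,0,0,0,0,0,0.3]]'; python3 -m crank '[[0,0,-3,0,0,0,0.3],[0,0,-8,0,0,0,0.3],[0,0,-12,0,0,0,0.3],[0,0,-12,0,0,0,0.3]]'; python3 snap.py wrist:w10; python3 go.py 0.647 0.014 0.11 108
```

```text
time: 11.95
tool_pos: [0.4577, 0.3157, -0.0068]
tool_rot: [3.141, 0.0, 2.947]
contact_force: [1.2, 0.6, 2.1]
opening: 0.0273
time: 12.45
tool_pos: [0.459, 0.3164, 0.116]
tool_rot: [3.138, 0.005, 2.947]
contact_force: [-0.1, -0.5, -0.8]
opening: 0.0275
t 12.5 pos [0.4578 0.3157 0.1139] rot [1.799e+02 1.000e-01 1.688e+02] open 0.028 F [ 0.1  0.3 -1.1] q [ 0.47  0.49  1.58 -0.    1.07 -0.91]
shift cm [-24.41 -25.94   0.4 ] turn [ 0.1  0.1 60.8]
```

View pics/w10.png

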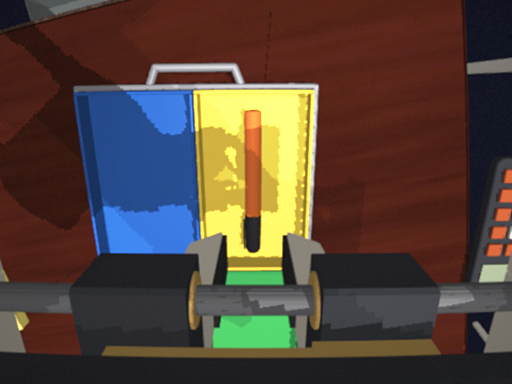

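The wrist view shows the marker lying flat in the yellow tray, from (252,112) to (252,250), clear of all the walls. The memory stick is next.

```bash
python3 -m crank '[[-24.4,-25.9,0,0,0,60.5,0.38],[-24.4,-25.9,0,0,0,60.5,0.38],[-24.4,-25.9,0,0,0,60.5,0.38],[-24.4,-25.9,0,0,0,60.5,0.38],[-24.4,-25.9,0,0,0,60.5,0.38]]' 20;python3 go.py 0.647 0.0145 0.11 108.5
```

```text
time: 13.12
tool_pos: [0.6233, 0.0491, 0.1108]
tool_rot: [-3.138, -0.002, 2.003]
contact_force: [0.1, 1.0, -0.7]
opening: 0.0345
t 13.12 pos [0.6233 0.0491 0.1108] rot [-1.798e+02 -1.000e-01  1.147e+02] open 0.0345 F [ 0.1  1.  -0.7] q [-0.04  0.62  1.37  0.    1.16 -0.48]
shift cm [-4.13  0.71  0.07] turn [-0.2 -0.1  6.2]
```

```bash
python3 -m crank '[[-4.1,0.7,0,0,0,6.2,0.38],[-4.1,0.7,0,0,0,6.2,0.38],[-4.1,0.7,0,0,0,6.2,0.38]]';python3 go.py 0.647 0.0145 0.05 108.5; python3 snap.py wrist:w11
```

```text
time: 13.5
tool_pos: [0.646, 0.0173, 0.1112]
tool_rot: [-3.138, -0.002, 1.902]
contact_force: [-0.1, 0.6, 0.6]
opening: 0.0347
t 13.5 pos [0.646  0.0173 0.1112] rot [-1.798e+02 -1.000e-01  1.090e+02] open 0.0347 F [-0.1  0.6  0.6] q [-0.09  0.65  1.3   0.    1.2  -0.42]
shift cm [-0.3   0.03  6.12] turn [-0.2 -0.1  0.5]
```

View pics/w11.png

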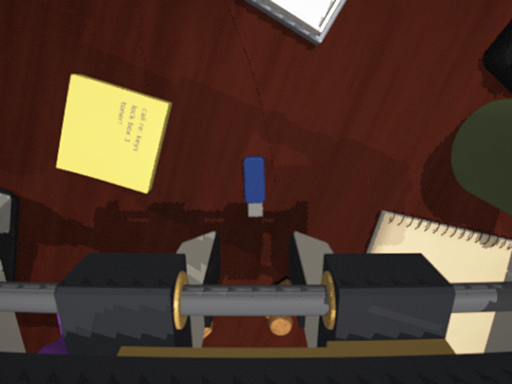

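```bash
python3 - <<'E'
from h import *
w=load("w11.npz")
m=ray(w,[(254,157.5),(256,216.5)],.004);print('stick',m.round(4),m.mean(0).round(4),np.linalg.norm(m[0]-m[1]),np.degrees(np.arctan2(*(m[1]-m[0])[1::-1])))
E
python3 -m crank '[[-0.2,0,3,0,0,0.3,0.38],[-0.2,0,6,0,0,0.3,0.38],[-0.2,0,7.5,0,0,0.3,0.38],[-0.2,0,7.5,0,0,0.3,0.38]]'; python3 go.py 0.647 0.0155 -0.0115 108.7
```

```text
stick [[ 0.6377  0.0399  0.004 ]
 [ 0.6562 -0.0086  0.004 ]] [0.6469 0.0156 0.004 ] 0.05194331236628168 -69.17736155883757
time: 14.05
tool_pos: [0.647, 0.0158, 0.0372]
tool_rot: [-3.139, -0.001, 1.897]
contact_force: [0.9, 0.5, -0.1]
opening: 0.035
t 14.05 pos [0.647  0.0158 0.0372] rot [-1.799e+02 -1.000e-01  1.087e+02] open 0.035 F [ 0.9  0.5 -0.1] q [-0.09  0.73  1.36 -0.    1.05 -0.42]
shift cm [-0.03 -0.    4.87] turn [-0.1 -0.1 -0. ]
```

```bash
python3 -m crank '[[0,0,2.5,0,0,-1,0.38],[0,0,4,0,0,-1,0.38],[0,0,4.5,0,0,-1,0.38],[0,0,4.5,0,0,-1,0.38]]'; python3 go.py 0.647 0.0155 -0.0115 110
```

```text
time: 14.55
tool_pos: [0.6482, 0.0149, -0.0066]
tool_rot: [3.141, 0.0, 1.913]
contact_force: [-0.0, -0.8, -0.2]
opening: 0.0346
t 14.55 pos [ 0.6482  0.0149 -0.0066] rot [180.    0.  109.6] open 0.0346 F [-0.  -0.8 -0.2] q [-0.1   0.79  1.39 -0.    0.96 -0.44]
shift cm [ 0.1  -0.09  0.49] turn [ 0.   0.  -0.4]
```

```bash
python3 -m crank '[[0,-0.1,0.3,0,0,0,0.38],[0,-0.1,0.5,0,0,0,0.38],[0,-0.1,0.5,0,0,0,0.38]]';python3 -m crank '[[0,0,0,0,0,0,0.05],[0,0,0,0,0,0,0.05],[0,0,0,0,0,0,0.05],[0,0,0,0,0,0,0.05],[0,0,0,0,0,0,0.05]]' 20; python3 go.py 0.647 0.0155 -0.0115 110
```

```text
time: 14.92
tool_pos: [0.647, 0.0145, -0.0118]
tool_rot: [-3.142, 0.0, 1.913]
contact_force: [-0.5, -0.2, -0.2]
opening: 0.035
time: 15.55
tool_pos: [0.6471, 0.0145, -0.0118]
tool_rot: [3.141, 0.0, 1.913]
contact_force: [-0.3, -0.4, 1.0]
opening: 0.0166
t 15.55 pos [ 0.6471  0.0145 -0.0118] rot [180.    0.  109.6] open 0.0166 F [-0.3 -0.4  1. ] q [-0.1   0.79  1.4  -0.    0.95 -0.44]
shift cm [ 0.1   0.02 -0.03] turn [ 0.   0.  -0.4]
```

```bash
python3 -m crank '[[0,0,-4,0,0,0,0.05],[0,0,-9,0,0,0,0.05],[0,0,-12,0,0,0,0.05],[0,0,-12,0,0,0,0.05]]'; python3 go.py 0.603 0.288 0.11 79
```

```text
time: 16.05
tool_pos: [0.6486, 0.0144, 0.111]
tool_rot: [3.136, 0.003, 1.913]
contact_force: [-0.7, 0.4, -0.0]
opening: 0.0164
t 16.05 pos [0.6486 0.0144 0.111 ] rot [1.797e+02 1.000e-01 1.096e+02] open 0.0164 F [-0.7  0.4 -0. ] q [-0.1   0.65  1.3  -0.    1.19 -0.44]
shift cm [27.31  4.89  0.06] turn [ 0.3  0.1 30.6]
```

```bash
python3 -m crank '[[27.3,4.9,0,0,0,30.6,0.05],[27.3,4.9,0,0,0,30.6,0.05],[27.3,4.9,0,0,0,30.6,0.05],[27.3,4.9,0,0,0,30.6,0.05],[27.3,4.9,0,0,0,30.6,0.05]]'; python3 -m crank '[[0,0,0,0,0,0,0.05]]'; python3 go.py 0.603 0.288 0.05 79; python3 snap.py wrist:w12
```

```text
time: 16.68
tool_pos: [0.5995, 0.2912, 0.106]
tool_rot: [-3.139, 0.001, 1.382]
contact_force: [0.2, 0.1, -0.5]
opening: 0.0166
time: 16.8
tool_pos: [0.5998, 0.2905, 0.106]
tool_rot: [-3.139, 0.001, 1.383]
contact_force: [-0.1, -0.5, 1.3]
opening: 0.0166
t 16.8 pos [0.5998 0.2905 0.106 ] rot [-1.799e+02  1.000e-01  7.920e+01] open 0.0166 F [-0.1 -0.5  1.3] q [0.34 0.69 1.23 0.   1.22 0.52]
shift cm [-0.18  0.38  5.6 ] turn [-0.1  0.1  0.2]
```

View pics/w12.png

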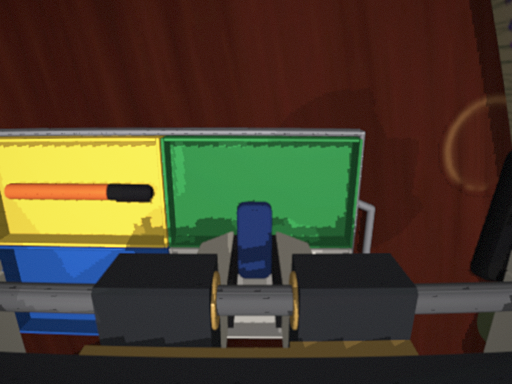

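```bash
python3 - <<'E'
from h import *
w=load("w12.npz")
m=ray(w,[(164,136),(362,132),(355,249),(170,247)],.032)[:,:2];print(m.round(4),m.mean(0).round(4),np.linalg.norm(m-np.roll(m,1,0),axis=1))
m=ray(w,[(0,137),(164,136),(170,247),(0,247)],.032)[:,:2];print(m)
E
```

```text
[[0.5447 0.3483]
 [0.6836 0.3248]
 [0.6694 0.2338]
 [0.5261 0.2627]] [0.6059 0.2924] [0.08752564 0.14088732 0.09213351 0.14620015]
[[0.42390493 0.37180906]
 [0.54465301 0.34827788]
 [0.52611645 0.26273763]
 [0.38657211 0.28743952]]
```

```bash
python3 -m crank '[[-0.1,0.3,3,0,0,0,0.05],[-0.1,0.3,6,0,0,0,0.05],[-0.1,0.3,9,0,0,0,0.05],[-0.1,0.3,10,0,0,0,0.05],[-0.1,0.3,10,0,0,0,0.05]]';python3 -m crank '[[0,0,0.5,0,0,0,0.05],[0,0,0.5,0,0,0,0.05]]'; 
```

```text
time: 17.48
tool_pos: [0.6043, 0.2855, 0.0075]
tool_rot: [-3.14, 0.001, 1.378]
contact_force: [-0.4, -0.4, -0.3]
opening: 0.0168
time: 17.73
tool_pos: [0.6047, 0.2866, 0.0037]
tool_rot: [3.141, -0.0, 1.379]
contact_force: [0.2, -0.2, 0.5]
opening: 0.0166
```

```bash
python3 -m crank '[[0,0,0.6,0,0,0,0.05],[0,0,0.6,0,0,0,0.05]]';python3 -m crank '[[0,0,0.2,0,0,0,0.05],[0,0,0.2,0,0,0,0.05]]';python3 -m crank '[[0,0,0.2,0,0,0,0.05],[0,0,0.2,0,0,0,0.05]]'
```

```text
time: 17.98
tool_pos: [0.604, 0.2865, -0.0034]
tool_rot: [-3.141, 0.0, 1.379]
contact_force: [0.1, -0.3, -0.8]
opening: 0.0163
time: 18.23
tool_pos: [0.6042, 0.2865, -0.0051]
tool_rot: [-3.141, 0.0, 1.379]
contact_force: [0.3, 0.3, -0.4]
opening: 0.0168
time: 18.48
tool_pos: [0.6044, 0.2866, -0.0054]
tool_rot: [3.141, -0.0, 1.379]
contact_force: [-4.7, -1.7, 8.5]
opening: 0.0166
```

Contact with the tray floor. I'll release and lift.

```bash
python3 -m crank '[[0,0,-0.1,0,0,0,0.38],[0,0,-0.1,0,0,0,0.38],[0,0,-0.1,0,0,0,0.38],[0,0,-0.1,0,0,0,0.38]]'; python3 -m crank '[[0,0,-3,0,0,0,0.38],[0,0,-8,0,0,0,0.38],[0,0,-12,0,0,0,0.38],[0,0,-12,0,0,0,0.38]]'; python3 snap.py wrist:w13; python3 go.py 0.547 -0.266 0.11 73
```

```text
time: 18.98
tool_pos: [0.6042, 0.2865, -0.0062]
tool_rot: [-3.141, 0.0, 1.379]
contact_force: [-0.3, -0.2, 0.1]
opening: 0.0348
time: 19.48
tool_pos: [0.6065, 0.2873, 0.1183]
tool_rot: [3.135, -0.004, 1.379]
contact_force: [0.0, -0.1, -0.5]
opening: 0.0346
t 19.52 pos [0.6051 0.2868 0.1157] rot [ 1.798e+02 -1.000e-01  7.900e+01] open 0.0352 F [-0.2 -0.2 -0.8] q [ 0.33  0.69  1.22 -0.    1.24  0.52]
shift cm [-55.38   4.83   0.5 ] turn [ 0.2 -0.1  6. ]
```

View pics/w13.png

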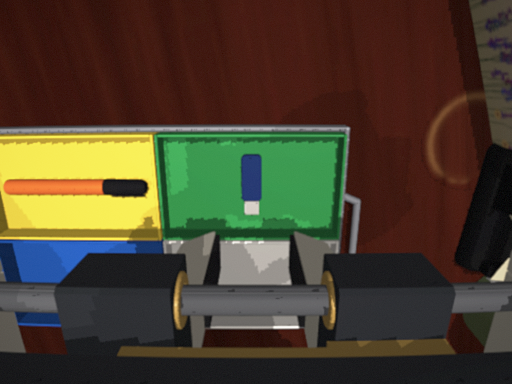

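The stick lies flat in the green tray, from (251,155) to (251,213). The black clip is next.

```bash
python3 -m crank '[[-55.4,4.8,0,0,0,7,0.6],[-55.4,4.8,0,0,0,7,0.6],[-55.4,4.8,0,0,0,7,0.6],[-55.4,4.8,0,0,0,7,0.6],[-55.4,4.8,0,0,0,7,0.6]]' 30;python3 go.py 0.547 -0.266 0.11 72
```

```text
time: 20.15
tool_pos: [0.5701, -0.0259, 0.1125]
tool_rot: [-3.139, 0.0, 1.257]
contact_force: [1.6, -0.2, -0.4]
opening: 0.0551
t 20.15 pos [ 0.5701 -0.0259  0.1125] rot [-179.8    0.    72. ] open 0.0551 F [ 1.6 -0.2 -0.4] q [-0.18  0.52  1.53 -0.    1.09  0.13]
shift cm [-23.55   5.22   0.25] turn [-0.2  0.   0. ]
```

```bash
python3 -m crank '[[-23.5,5.2,0,0,0,0,0.6],[-23.5,5.2,0,0,0,0,0.6],[-23.5,5.2,0,0,0,0,0.6],[-23.5,5.2,0,0,0,0,0.6],[-23.5,5.2,0,0,0,0,0.6]]';python3 -m crank '[[0,0,0,0,0,0,0.6]]';python3 go.py 0.547 -0.266 0.11 72; python3 snap.py wrist:w14
```

```text
time: 20.78
tool_pos: [0.5467, -0.2672, 0.1121]
tool_rot: [-3.139, 0.0, 1.252]
contact_force: [0.2, 0.1, -1.2]
opening: 0.0551
time: 20.9
tool_pos: [0.5476, -0.2629, 0.1127]
tool_rot: [-3.139, -0.001, 1.256]
contact_force: [0.3, -0.2, -0.4]
opening: 0.0552
t 20.9 pos [ 0.5476 -0.2629  0.1127] rot [-1.798e+02 -1.000e-01  7.200e+01] open 0.0552 F [ 0.3 -0.2 -0.4] q [-0.57  0.58  1.42  0.    1.14 -0.26]
shift cm [-0.31  0.04  0.27] turn [-0.2 -0.1 -0. ]
```

View pics/w14.png

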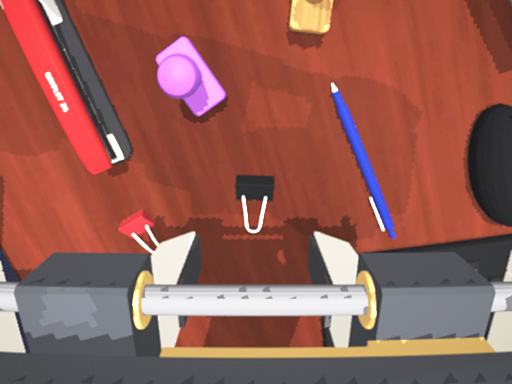

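```bash
python3 - <<'E'
from h import *
w=load("w14.npz")
crop(w,215,160,295,240,9,'pics/w14c.png')
print(proj(w,[[.547,-.266,.007],[.547,-.266,0],[.547,-.266,.014]]))
E
```

```text
[[255.8019503  189.48708242]
 [255.79528889 187.07504828]
 [255.80891585 192.01289263]]
```

View pics/w14c.png

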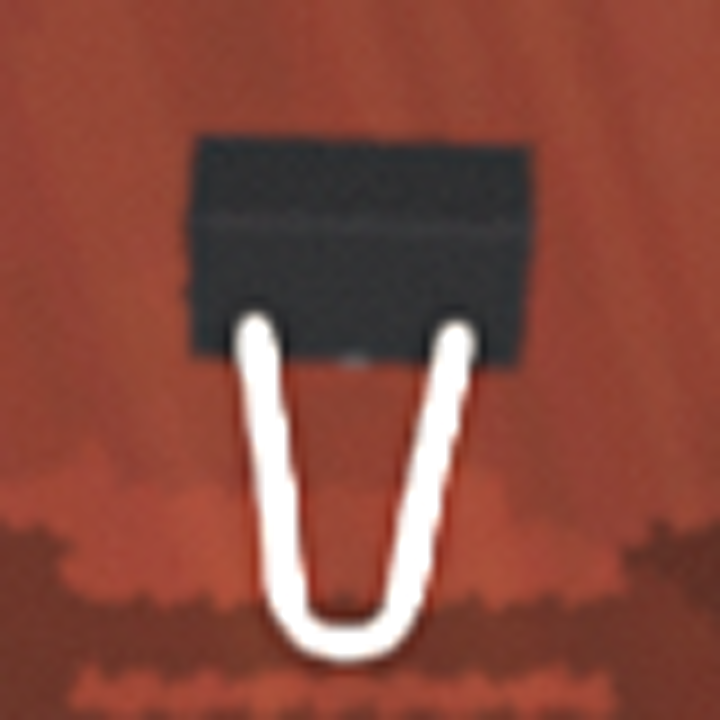

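```bash
python3 -m crank '[[-0.2,0,3,0,0,1.5,0.6],[-0.2,0,6,0,0,1.5,0.6],[-0.2,0,9,0,0,1.5,0.6],[-0.2,0,10,0,0,1.5,0.6],[-0.2,0,10,0,0,1.5,0.6]]';python3 go.py 0.547 -0.265 -0.011 70.5
```

```text
time: 21.58
tool_pos: [0.5478, -0.2646, 0.0139]
tool_rot: [-3.141, -0.0, 1.232]
contact_force: [1.5, 0.1, -0.7]
opening: 0.055
t 21.57 pos [ 0.5478 -0.2646  0.0139] rot [-179.9   -0.    70.6] open 0.055 F [ 1.5  0.1 -0.7] q [-0.58  0.7   1.51 -0.    0.93 -0.24]
shift cm [-0.07 -0.06  2.49] turn [-0.1 -0.   0.1]
```

```bash
python3 -m crank '[[0,-0.1,1.5,0,0,0,0.6],[0,-0.1,2.4,0,0,0,0.6],[0,-0.1,2.4,0,0,0,0.6]]'; python3 snap.py wrist:w15; python3 -m crank '[[0,0,0,0,0,0,0.2],[0,0,0,0,0,0,0.2],[0,0,0,0,0,0,0.2],[0,0,0,0,0,0,0.2],[0,0,0,0,0,0,0.2]]' 30;python3 go.py 0.547 -0.265 -0.011 70.5; python3 snap.py wrist:w16
```

```text
time: 21.95
tool_pos: [0.5463, -0.2651, -0.0107]
tool_rot: [-3.14, -0.0, 1.231]
contact_force: [-1.0, 0.7, 0.6]
opening: 0.0553
time: 22.62
tool_pos: [0.5469, -0.2655, -0.0096]
tool_rot: [3.141, 0.0, 1.231]
contact_force: [-0.1, 0.9, 1.4]
opening: 0.0314
t 22.62 pos [ 0.5469 -0.2655 -0.0096] rot [180.    0.   70.5] open 0.0314 F [-0.1  0.9  1.4] q [-0.58  0.73  1.52 -0.    0.88 -0.24]
shift cm [ 0.05 -0.01  0.14] turn [0. 0. 0.]
```

View pics/w15.png

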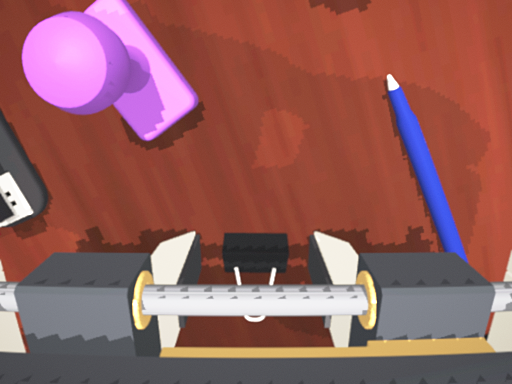

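View pics/w16.png

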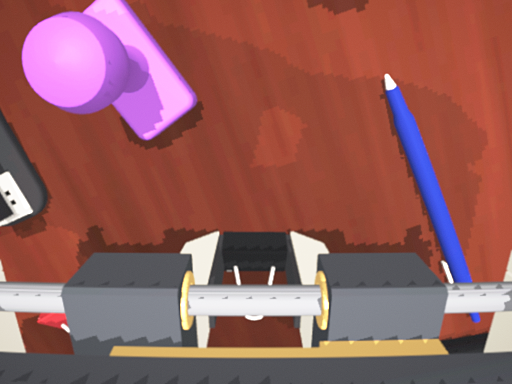

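```bash
python3 -m crank '[[0,0,-4,0,0,0,0.2],[0,0,-9,0,0,0,0.2],[0,0,-12,0,0,0,0.2],[0,0,-12,0,0,0,0.2]]'; python3 go.py 0.591 0.213 0.11 79.5
```

```text
time: 23.18
tool_pos: [0.548, -0.2661, 0.1127]
tool_rot: [3.136, 0.001, 1.231]
contact_force: [-0.1, -0.6, -0.3]
opening: 0.0314
t 23.18 pos [ 0.548  -0.2661  0.1127] rot [1.797e+02 1.000e-01 7.050e+01] open 0.0314 F [-0.1 -0.6 -0.3] q [-0.58  0.58  1.42 -0.    1.13 -0.24]
shift cm [ 46.6  -11.94   0.15] turn [ 0.3  0.1 -9. ]
```

```bash
python3 -m crank '[[46.6,-11.9,0,0,0,-9,0.2],[46.6,-11.9,0,0,0,-9,0.2],[46.6,-11.9,0,0,0,-9,0.2],[46.6,-11.9,0,0,0,-9,0.2],[46.6,-11.9,0,0,0,-9,0.2]]';  python3 go.py 0.591 0.213 0.11 79.5
```

```text
time: 23.8
tool_pos: [0.574, 0.0479, 0.1085]
tool_rot: [-3.139, 0.0, 1.387]
contact_force: [0.3, -0.4, -0.6]
opening: 0.0314
t 23.8 pos [0.574  0.0479 0.1085] rot [-179.9    0.    79.5] open 0.0314 F [ 0.3 -0.4 -0.6] q [-0.05  0.53  1.52 -0.    1.09  0.13]
shift cm [16.54 -1.34 -0.15] turn [-0.1  0.  -0. ]
```

```bash
python3 -m crank '[[16.5,-1.3,0,0,0,0,0.2],[16.5,-1.3,0,0,0,0,0.2],[16.5,-1.3,0,0,0,0,0.2],[16.5,-1.3,0,0,0,0,0.2]]';  python3 go.py 0.591 0.213 0.0 79.5; python3 snap.py wrist:w17 side:s17
```

```text
time: 24.3
tool_pos: [0.5909, 0.2134, 0.108]
tool_rot: [-3.139, 0.001, 1.392]
contact_force: [-0.7, 0.5, 0.1]
opening: 0.0313
t 24.3 pos [0.5909 0.2134 0.108 ] rot [-179.9    0.    79.8] open 0.0313 F [-0.7  0.5  0.1] q [0.22 0.62 1.36 0.   1.16 0.4 ]
shift cm [-0.03  0.04 10.8 ] turn [-0.1  0.   0.3]
```

View pics/w17.png

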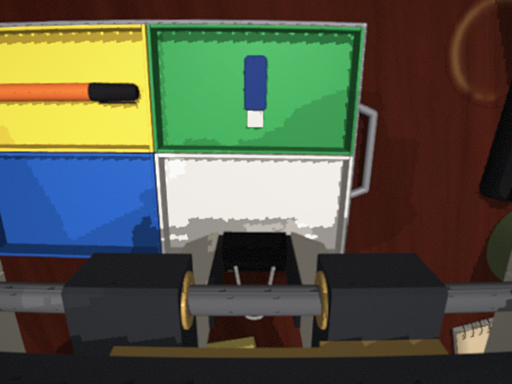

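```bash
python3 - <<'E'
from h import *
w=load("w17.npz")
m=ray(w,[(159,154),(353,156),(150,26),(365,24),(2,255),(160,255)],.032)[:,:2];print(m.round(4))
ey=np.array([.182,.983]); print('white c',m[:2].mean(0)-ey*.0445,'green c',m[:2].mean(0)+ey*.0445,(m[2:4]).mean(0)-ey*.0445)
E
python3 -m crank '[[0,0,3,0,0,0,0.2],[0,0,6,0,0,0,0.2],[0,0,9,0,0,0,0.2],[0,0,10,0,0,0,0.2],[0,0,10,0,0,0,0.2]]'; python3 go.py 0.591 0.213 -0.004 79.5
```

```text
[[0.5278 0.2585]
 [0.6669 0.2319]
 [0.5435 0.3436]
 [0.684  0.3194]
 [0.3746 0.2006]
 [0.507  0.1787]]
white c [0.5892127 0.2014541] green c [0.6054107 0.2889411] [0.60565803 0.28779162]
time: 25.02
tool_pos: [0.592, 0.2095, 0.0097]
tool_rot: [-3.14, 0.001, 1.386]
contact_force: [-0.2, 0.2, -0.7]
opening: 0.0313
t 25.02 pos [0.592  0.2095 0.0097] rot [-179.9    0.    79.4] open 0.0313 F [-0.2  0.2 -0.7] q [ 0.22  0.74  1.45 -0.    0.96  0.4 ]
shift cm [ 0.33 -0.16  1.37] turn [-0.1  0.  -0.1]
```

```bash
python3 -m crank '[[0.2,0,1,0,0,0,0.2],[0.2,0,1,0,0,0,0.2]]';python3 -m crank '[[0,0,0.25,0,0,0,0.2],[0,0,0.25,0,0,0,0.2]]';python3 -m crank '[[0,0,0.2,0,0,0,0.2],[0,0,0.2,0,0,0,0.2]]'
```

```text
time: 25.28
tool_pos: [0.5924, 0.2125, 0.0001]
tool_rot: [-3.142, 0.0, 1.388]
contact_force: [0.2, 0.1, -1.1]
opening: 0.0313
time: 25.52
tool_pos: [0.5925, 0.2125, -0.0023]
tool_rot: [3.141, 0.0, 1.388]
contact_force: [0.1, -0.4, -0.8]
opening: 0.0315
time: 25.78
tool_pos: [0.5928, 0.2126, -0.0032]
tool_rot: [3.141, -0.0, 1.388]
contact_force: [-2.3, -1.1, 8.2]
opening: 0.0311
```

```bash
python3 -m crank '[[0,0,-0.1,0,0,0,0.6],[0,0,-0.1,0,0,0,0.6],[0,0,-0.1,0,0,0,0.6],[0,0,-0.1,0,0,0,0.6]]'; python3 -m crank '[[0,0,-3,0,0,0,0.6],[0,0,-8,0,0,0,0.6],[0,0,-13,0,0,0,0.6],[0,0,-16,0,0,0,0.6],[0,0,-16,0,0,0,0.6]]'; python3 snap.py wrist:w18; python3 go.py 0.631 -0.1395 0.15 66
```

```text
time: 26.28
tool_pos: [0.5924, 0.2124, -0.0036]
tool_rot: [-3.141, 0.0, 1.388]
contact_force: [0.6, 1.1, 0.0]
opening: 0.0548
time: 26.9
tool_pos: [0.594, 0.2128, 0.1594]
tool_rot: [3.136, -0.002, 1.388]
contact_force: [0.1, 0.7, -0.1]
opening: 0.0551
t 26.95 pos [0.5928 0.2126 0.1571] rot [179.9  -0.   79.5] open 0.055 F [-0.8 -0.  -0.7] q [ 0.22  0.58  1.3  -0.    1.26  0.41]
shift cm [-33.92  10.16   0.71] turn [ 0.1 -0.  13.5]
```

View pics/w18.png

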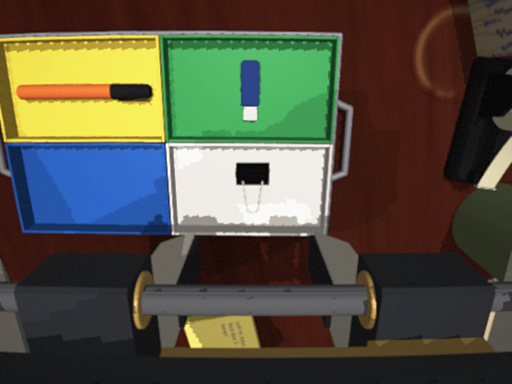

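The clip lies flat in the white tray with its body at (253,173) and the wires ending at (253,212), clear of the walls. The stamp is last.

```bash
python3 -m crank '[[-33.9,10.1,0,0,0,15,0.6],[-33.9,10.1,0,0,0,15,0.6],[-33.9,10.1,0,0,0,15,0.6],[-33.9,10.1,0,0,0,15,0.6],[-33.9,10.1,0,0,0,15,0.6]]' 30; python3 -m crank '[[0,0,0,0,0,0,0.6]]'; python3 go.py 0.631 -0.1395 0.15 64.5
```

```text
time: 27.58
tool_pos: [0.6248, -0.1, 0.1543]
tool_rot: [-3.138, 0.001, 1.126]
contact_force: [0.0, -0.1, 0.2]
opening: 0.0546
time: 27.7
tool_pos: [0.6248, -0.1029, 0.154]
tool_rot: [-3.139, 0.002, 1.12]
contact_force: [-1.5, -0.0, -0.4]
opening: 0.0545
t 27.7 pos [ 0.6248 -0.1029  0.154 ] rot [-1.798e+02  1.000e-01  6.420e+01] open 0.0545 F [-1.5 -0.  -0.4] q [-0.28  0.59  1.29 -0.    1.27  0.17]
shift cm [-3.02  2.16  0.39] turn [-0.2  0.1 -0.3]
```

```bash
python3 -m crank '[[-3,2.1,0,0,0,0,0.6],[-3,2.1,0,0,0,0,0.6],[-3,2.1,0,0,0,0,0.6]]'; python3 go.py 0.631 -0.1395 0.15 64.5; python3 snap.py wrist:w19 side:s19;python3 -c "
from h import *
crop(load('s19.npz'),240,160,340,260,7,'pics/s19c.png')"
```

```text
time: 28.08
tool_pos: [0.6312, -0.133, 0.1553]
tool_rot: [-3.139, -0.0, 1.126]
contact_force: [0.8, 0.1, -0.4]
opening: 0.0553
t 28.07 pos [ 0.6312 -0.133   0.1553] rot [-179.9   -0.    64.5] open 0.0553 F [ 0.8  0.1 -0.4] q [-0.33  0.61  1.24  0.    1.29  0.12]
shift cm [-0.6   0.27  0.53] turn [-0.1 -0.   0. ]
```

View pics/w19.png

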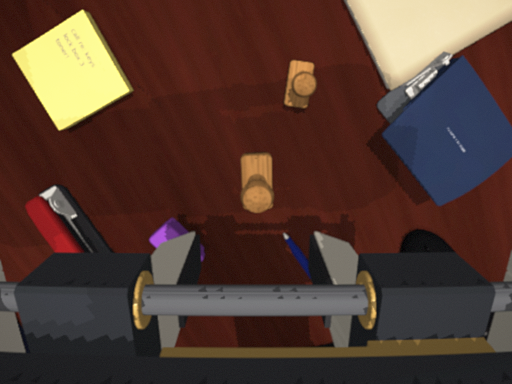

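View pics/s19c.png

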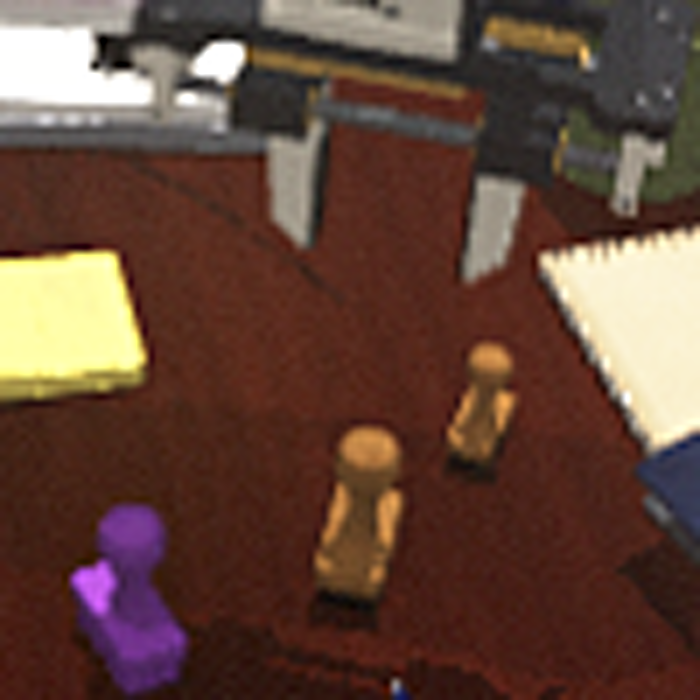

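```bash
python3 - <<'E'
from h import *
w=load("w19.npz");t=load('top0.npz')
print(ray(w,[(258,195)],.060), tri(w,(258,195),t,(316.2,159.3)))
crop(w,220,140,300,220,8,'pics/w19c.png')
print(ray(w,[(242,155),(271,154)],.024))
E
```

```text
[[ 0.63104511 -0.13812516  0.06      ]] (array([ 0.63172339, -0.14035582,  0.05868507]), array([[259.9, 196.5]]), array([[315.5, 159.7]]))
[[ 0.6293721  -0.10895323  0.024     ]
 [ 0.65304294 -0.11921434  0.024     ]]
```

View pics/w19c.png

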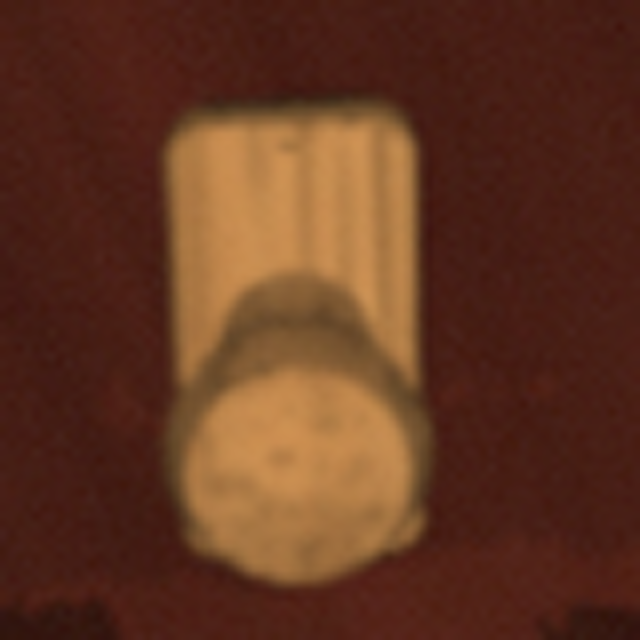

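```bash
python3 -c "
from h import *
print(ray(load('w19.npz'),[(257.4,199.3)],.073))"
python3 -m crank '[[-0.55,0.25,0,0,0,0,0.6],[-0.55,0.25,2,0,0,0,0.6],[-0.55,0.25,5,0,0,0,0.6],[-0.55,0.25,7,0,0,0,0.6],[-0.55,0.25,7,0,0,0,0.6]]'; python3 go.py 0.631 -0.1395 0.03 64.5; python3 snap.py wrist:w20
```

```text
[[ 0.63086758 -0.13719986  0.073     ]]
time: 28.8
tool_pos: [0.6306, -0.1399, 0.085]
tool_rot: [-3.138, 0.001, 1.126]
contact_force: [0.6, 0.3, 0.4]
opening: 0.0552
t 28.8 pos [ 0.6306 -0.1399  0.085 ] rot [-179.8    0.    64.5] open 0.0552 F [0.6 0.3 0.4] q [-0.34  0.68  1.32 -0.    1.14  0.11]
shift cm [0.06 0.04 5.5 ] turn [-0.2  0.   0. ]
```

View pics/w20.png

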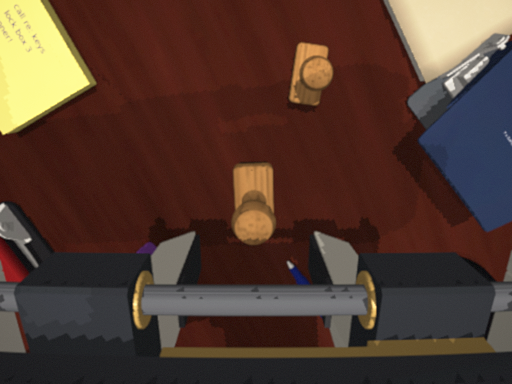

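```bash
python3 -m crank '[[0.1,0,2,0,0,0,0.6],[0.1,0,4,0,0,0,0.6],[0.1,0,5.4,0,0,0,0.6],[0.1,0,5.4,0,0,0,0.6]]'; python3 go.py 0.631 -0.139 0.03 64.5; python3 snap.py wrist:w21 side:s21;python3 -c "
from h import *
crop(load('s21.npz'),240,160,340,260,7,'pics/s21c.png')"
```

```text
time: 29.35
tool_pos: [0.6319, -0.1394, 0.0323]
tool_rot: [-3.141, 0.0, 1.126]
contact_force: [-1.0, -0.2, -0.1]
opening: 0.0551
t 29.35 pos [ 0.6319 -0.1394  0.0323] rot [-179.9    0.    64.5] open 0.0551 F [-1.  -0.2 -0.1] q [-0.34  0.74  1.37 -0.    1.04  0.11]
shift cm [ 0.   -0.1   0.23] turn [-0.1  0.   0. ]
```

View pics/s21c.png

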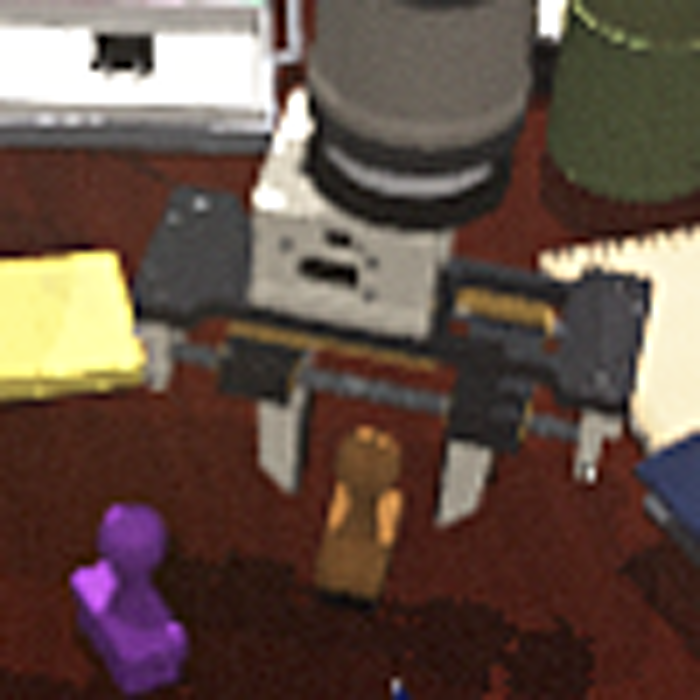

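View pics/w21.png

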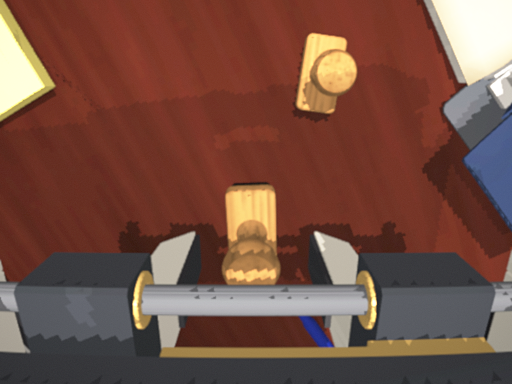

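```bash
python3 -m crank '[[0,-0.2,0,0,0,0,0.6],[0,-0.2,0,0,0,0,0.6],[0,-0.2,0,0,0,0,0.35]]' 30;  python3 -m crank '[[0,0,0,0,0,0,0.15],[0,0,0,0,0,0,0.15],[0,0,0,0,0,0,0.15],[0,0,0,0,0,0,0.15],[0,0,0,0,0,0,0.15]]'; python3 snap.py wrist:w22
```

```text
time: 29.82
tool_pos: [0.6304, -0.1387, 0.033]
tool_rot: [3.141, 0.0, 1.126]
contact_force: [-0.0, -0.5, -0.7]
opening: 0.0489
time: 30.45
tool_pos: [0.6303, -0.1387, 0.0326]
tool_rot: [3.141, 0.0, 1.126]
contact_force: [0.4, 0.5, 0.4]
opening: 0.0232
```

View pics/w22.png

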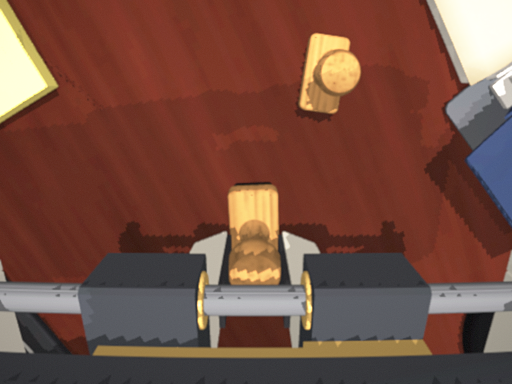

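```bash
python3 -m crank '[[0,0,-0.3,0,0,0,0.15],[0,0,-1,0,0,0,0.15],[0,0,-2,0,0,0,0.15],[0,0,-2,0,0,0,0.15]]' 35; python3 snap.py wrist:w23 side:s23;python3 -c "
from h import *
crop(load('s23.npz'),240,160,340,260,7,'pics/s23c.png')"
```

```text
time: 31.0
tool_pos: [0.6311, -0.1389, 0.0541]
tool_rot: [3.139, -0.0, 1.126]
contact_force: [0.1, -0.0, -0.1]
opening: 0.0233
```

View pics/s23c.png

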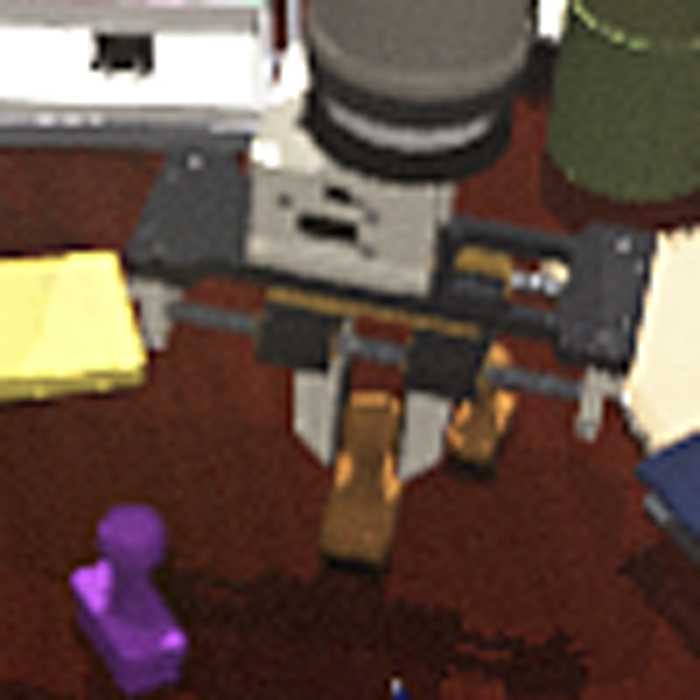

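View pics/w23.png

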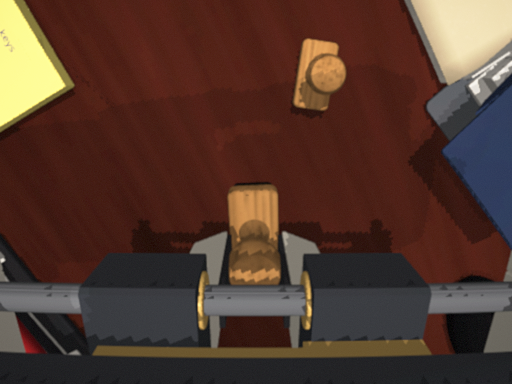

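```bash
python3 -m crank '[[0,0,-3,0,0,0,0.15],[0,0,-6,0,0,0,0.15],[0,0,-9,0,0,0,0.15],[0,0,-9,0,0,0,0.15]]'; python3 go.py 0.442 0.228 0.145 79.5
```

```text
time: 31.6
tool_pos: [0.6316, -0.1391, 0.1449]
tool_rot: [3.137, -0.0, 1.126]
contact_force: [0.6, -0.2, -0.4]
opening: 0.0233
t 31.6 pos [ 0.6316 -0.1391  0.1449] rot [179.7  -0.   64.5] open 0.0233 F [ 0.6 -0.2 -0.4] q [-0.34  0.62  1.26 -0.    1.26  0.11]
shift cm [ 24.97 -32.91  -0.16] turn [  0.3   0.  -15. ]
```

```bash
python3 -m crank '[[4,-5.3,0,0,0,-3,0.15],[8,-10.6,0,0,0,-6,0.15],[12,-15.8,0,0,0,-9,0.15],[16,-21,0,0,0,-12,0.15],[20,-26.3,0,0,0,-15,0.15]]'; python3 go.py 0.442 0.228 0.145 79.5
```

```text
time: 32.22
tool_pos: [0.4853, 0.1406, 0.1412]
tool_rot: [-3.14, 0.001, 1.389]
contact_force: [1.1, 0.3, -0.4]
opening: 0.0232
t 32.23 pos [0.4853 0.1406 0.1412] rot [-179.9    0.    79.6] open 0.0232 F [ 1.1  0.3 -0.4] q [0.13 0.38 1.68 0.   1.08 0.31]
shift cm [ 7.81 -5.84 -0.38] turn [-0.1  0.   0.1]
```

```bash
python3 -m crank '[[3.9,-2.9,0,0,0,0,0.15],[7.2,-5.4,0,0,0,0,0.15],[7.8,-5.8,0,0,0,0,0.15],[7.8,-5.8,0,0,0,0,0.15]]'; python3 go.py 0.442 0.228 0.045 79.5; python3 snap.py wrist:w24 side:s24;python3 -c "
from h import *
crop(load('s24.npz'),160,80,300,200,5,'pics/s24c.png')"
```

```text
time: 32.72
tool_pos: [0.444, 0.2263, 0.1417]
tool_rot: [-3.141, 0.001, 1.389]
contact_force: [0.7, -0.1, -0.3]
opening: 0.023
t 32.73 pos [0.444  0.2263 0.1417] rot [-1.799e+02  1.000e-01  7.960e+01] open 0.023 F [ 0.7 -0.1 -0.3] q [ 0.32  0.37  1.7  -0.    1.07  0.5 ]
shift cm [ 0.14 -0.21  9.67] turn [-0.1  0.1  0.1]
```

View pics/w24.png

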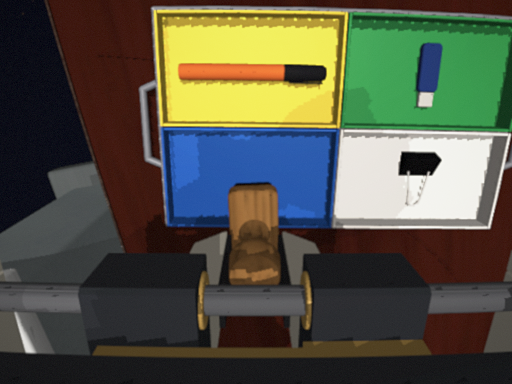

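View pics/s24c.png

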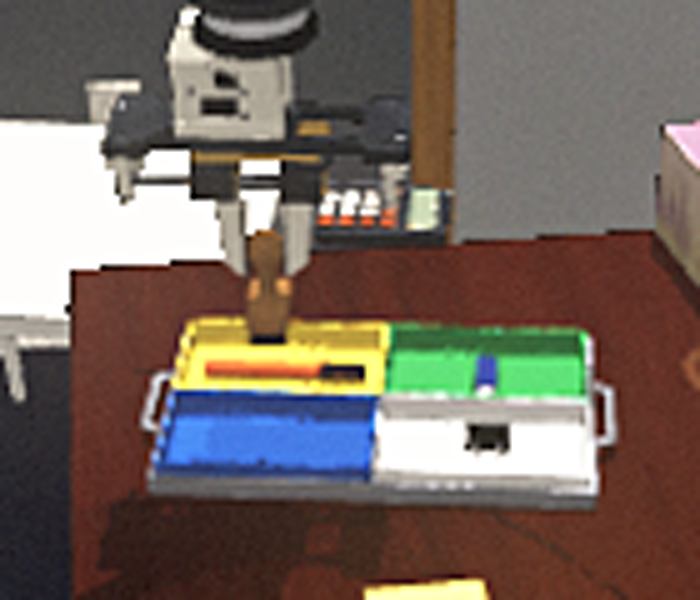

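```bash
python3 - <<'E'
from h import *
w=load("w24.npz")
m=ray(w,[(163,129),(338,130),(333,228),(167,227)],.032)[:,:2];print(m.round(4),m.mean(0))
E
python3 -m crank '[[0,-0.1,3,0,0,0,0.15],[0,-0.1,6,0,0,0,0.15],[0,-0.1,8.5,0,0,0,0.15],[0,-0.1,9,0,0,0,0.15],[0,-0.1,9,0,0,0,0.15]]'; python3 go.py 0.442 0.228 0.038 79.5
```

```text
[[0.3791 0.2859]
 [0.5186 0.2593]
 [0.5047 0.1742]
 [0.3602 0.2017]] [0.44062418 0.23027798]
time: 33.45
tool_pos: [0.444, 0.226, 0.0528]
tool_rot: [3.141, 0.0, 1.387]
contact_force: [-0.5, -0.3, -0.4]
opening: 0.0232
t 33.45 pos [0.444  0.226  0.0528] rot [180.    0.   79.4] open 0.0232 F [-0.5 -0.3 -0.4] q [ 0.32  0.49  1.8  -0.    0.85  0.5 ]
shift cm [ 0.16 -0.23  1.48] turn [ 0.   0.  -0.1]
```

```bash
python3 -m crank '[[0.3,-0.2,0.8,0,0,0,0.15],[0.3,-0.2,1.2,0,0,0,0.15],[0.3,-0.2,1.2,0,0,0,0.15]]';python3 -m crank '[[0,0,0.2,0,0,0,0.15],[0,0,0.2,0,0,0,0.15]]'
```

```text
time: 33.83
tool_pos: [0.4418, 0.23, 0.0405]
tool_rot: [-3.141, 0.0, 1.388]
contact_force: [0.2, 0.6, -0.4]
opening: 0.0229
time: 34.08
tool_pos: [0.4422, 0.2301, 0.039]
tool_rot: [3.141, -0.0, 1.388]
contact_force: [-0.4, 1.0, 3.3]
opening: 0.0233
```

```bash
python3 -m crank '[[0,0,0.15,0,0,0,0.15],[0,0,0.15,0,0,0,0.15]]'; python3 snap.py wrist:w25
```

```text
time: 34.33
tool_pos: [0.4426, 0.2301, 0.0389]
tool_rot: [3.14, -0.001, 1.388]
contact_force: [-4.1, -1.4, 17.5]
opening: 0.0229
```

View pics/w25.png

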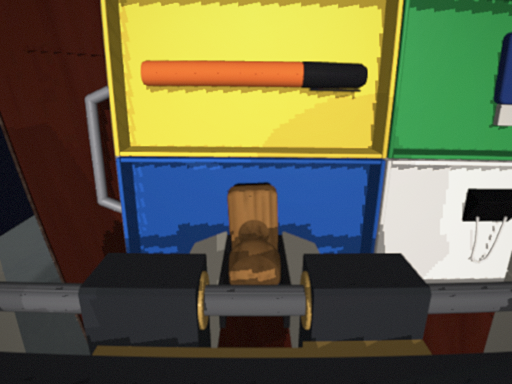

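Floor contact is firm at 17 N. I'll back off 1 mm, open the jaws, then lift straight up.

```bash
python3 -m crank '[[0,0,-0.12,0,0,0,0.15],[0,0,-0.12,0,0,0,0.55],[0,0,-0.12,0,0,0,0.55],[0,0,-0.12,0,0,0,0.55],[0,0,-0.12,0,0,0,0.55]]'; python3 -m crank '[[0,0,-2,0,0,0,0.55],[0,0,-5,0,0,0,0.55],[0,0,-9,0,0,0,0.55],[0,0,-14,0,0,0,0.55],[0,0,-14,0,0,0,0.55]]'; python3 go.py 0.442 0.0 0.2 79.5; python3 snap.py wrist:w26
```

```text
time: 35.0
tool_pos: [0.4419, 0.2298, 0.0381]
tool_rot: [-3.141, 0.0, 1.388]
contact_force: [0.3, -0.0, 0.1]
opening: 0.0498
time: 35.62
tool_pos: [0.4441, 0.2307, 0.1819]
tool_rot: [3.135, -0.004, 1.388]
contact_force: [0.8, 0.6, -0.4]
opening: 0.0509
t 35.62 pos [0.4441 0.2307 0.1819] rot [179.6  -0.2  79.5] open 0.0509 F [ 0.8  0.6 -0.4] q [ 0.33  0.32  1.65 -0.    1.17  0.51]
shift cm [-22.71   4.    -1.87] turn [ 0.4 -0.2  0. ]
```

View pics/w26.png

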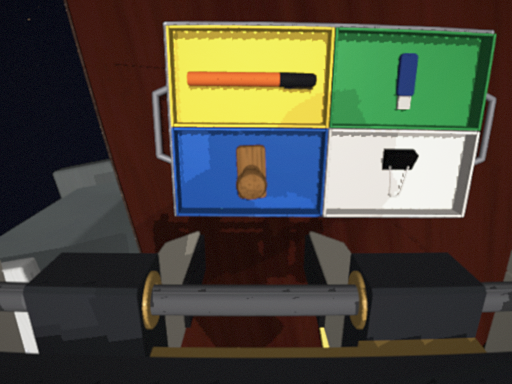

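The stamp stands at (251,172) in the blue tray, and the other three items are in their trays. I'll move the arm clear and check from the top and side, including the red clip and the pen.

```bash
python3 -m crank '[[-6,1,-1,0,0,0,0.55],[-12,2,-2,0,0,0,0.55],[-18,3,-2,0,0,0,0.55],[-23,4,-2,0,0,0,0.55],[-23,4,-2,0,0,0,0.55]]'; python3 -m crank '[[0,0,0,0,0,0,0.55],[0,0,0,0,0,0,0.55]]'; python3 snap.py top:t27 side:s27; python3 - <<'E'
from h import *
a=load('top0.npz');b=load('t27.npz');s=load('s27.npz');s0=load('side0.npz')
crop(b,95,125,215,275,5,'pics/t27c.png'); 
crop(s,160,130,340,310,4,'pics/s27c.png')
def m(c,roi,lo,hi):
    h=cv2.cvtColor(c["frame"],cv2.COLOR_RGB2HSV); x0,y0,x1,y1=roi
    k=cv2.inRange(h,lo,hi)[y0:y1,x0:x1]; ys,xs=np.nonzero(k); return len(xs),xs.mean()+x0,ys.mean()+y0
for n,roi,lo,hi in [('pen',(335,150,396,172),(105,100,60),(130,255,255)),('red',(355,230,372,248),(170,120,90),(179,255,255))]:
    for c in(a,b):
        try: print(n,m(c,roi,lo,hi))
        except Exception as e: print(n,e)
E
```

```text
time: 36.3
tool_pos: [0.4386, -0.0063, 0.1968]
tool_rot: [-3.139, 0.001, 1.382]
contact_force: [-0.1, 0.6, -1.4]
opening: 0.0505
time: 36.55
tool_pos: [0.4391, -0.0023, 0.1978]
tool_rot: [-3.14, -0.0, 1.39]
contact_force: [0.5, 0.1, -0.1]
opening: 0.0506
pen (175, np.float64(366.10285714285715), np.float64(160.92))
pen (173, np.float64(366.3815028901734), np.float64(160.85549132947978))
red (53, np.float64(362.2641509433962), np.float64(240.26415094339623))
red (53, np.float64(362.39622641509436), np.float64(240.37735849056605))
```

View pics/t27c.png

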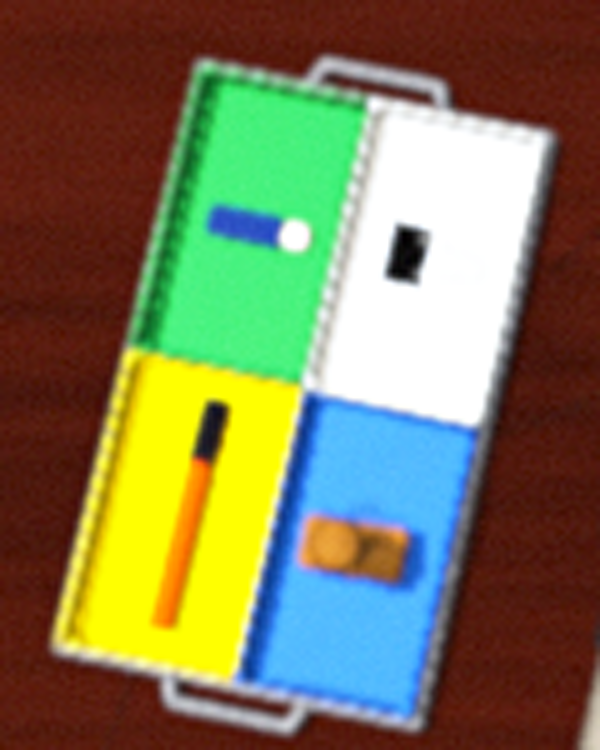

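View pics/s27c.png

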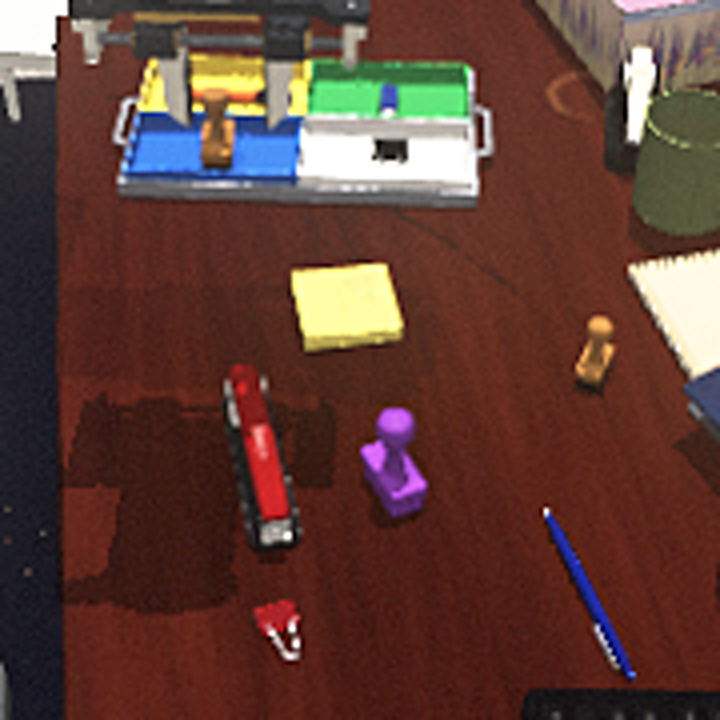

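```bash
python3 - <<'E'
from h import *
b=load('t27.npz')
T=lambda p:np.array(p,float)/5+[95-.4,125-.4]
f=ray(b,T([(303,570),(400,583),(410,530),(312,515)]),.030).mean(0)[:2]; k=ray(b,T([(337,546)]),.075)[0,:2]
ex=np.array([.983,-.185]);ey=np.array([.185,.983])
for n,p,c in[('foot',f,(.4415,.229)),('knob',k,(.4415,.229)),('marker',ray(b,T([(190,514)]),.013)[0,:2],(.4585,.317)),('stick',ray(b,T([(260,229)]),.01)[0,:2],(.605,.2895)),('clip',ray(b,T([(407,255)]),.015)[0,:2],(.589,.202))]:
    d=p-np.array(c); print(n,p.round(4),'tray frame',round(d@ex,4),round(d@ey,4))
E
```

```text
foot [0.4414 0.226 ] tray frame 0.0004 -0.0029
knob [0.4416 0.2276] tray frame 0.0003 -0.0013
marker [0.458  0.3131] tray frame 0.0002 -0.0039
stick [0.6042 0.2852] tray frame -0.0 -0.0044
clip [0.5915 0.2089] tray frame 0.0012 0.0072
```

The knob sits within 2 mm of the foot's centre, so the stamp is upright. All four items are well inside the tolerances, and the pen and red clip have not moved. Handing in.

```bash
python3 -c "
from cell import robot
print(robot.hand_in())"
```

```text
the job is handed in; nothing more can be done
None
```

I placed all four items in their trays and handed the job in at about 37 s of the 106 s allowed. The hand-in reports no verdict.

**Placements:** measured from the last top image, in each tray's frame:

| Item | Tray | Offset from tray centre (x, y) |
|---|---|---|
| Stamp (larger wooden one) | blue | 0, −3 mm |
| Marker | yellow | 0, −4 mm |
| Memory stick | green | 0, −4 mm |
| Black clip | white | 1, 7 mm |

- **Resting on the floor:** I lowered each item until the wrist force showed contact with the tray floor (6 to 18 N), then released it.
- **Stamp upright:** its knob was within 2 mm of the foot's centre in the top view.
- **Left alone:** the red clip and the blue pen moved less than 0.3 pixel (under 1 mm) between the first and last top images. The purple and small stamps were not used.

**What went wrong or disagreed:**
- **Fingertip height:** the tips sit about 11 mm above the reported TCP height, not 19 mm below it as `nose_length` implies. The first two attempts on the marker therefore closed above it. I found the correct height by stepping down with the side and wrist views.
- **Tray centres:** the first top-view estimates of the tray centres were up to 9 mm off in y against the wrist views. I used the wrist values.
- **Stamp grip:** the jaws closed to 23 mm on the 26 mm knob. The hold stayed firm and the stamp stayed upright.

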